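Plug gauge out of its snap-lid case, poised over the bore

TASK

The plug gauge is shut in its case: prise the clear lid up with the blade of the screwdriver in the slot under the lid's front tab, swing the lid right back so that it stays open, and lay the screwdriver down on the worktop. Then draw the gauge out of its saddles, turn it upright with its long (go) end pointing straight down, and finish still holding it there in the gripper, raised with the go end centred a few centimetres above the bore of the small white spacer ring, ready to gauge it but touching nothing. Leave the spacer, the ring gauge and the steel block where they stand.

Things in the scene. Friction and masses are not known exactly. Their poses are not given: they have to be found in the camera images.
- gauge_case: fixed black case 124 (x) x 112 (y) mm, walls and floor 4 mm, tray 30 mm high, 48 mm with lid; origin centre of underside, x from its front (slot, facing the robot) to the hinge. Inside, the gauge lies along x in V saddles 32 mm wide, 31 mm high, at x -49.5 to -39 and 26 to 44 mm; elsewhere free down to the floor; inside width 104 mm: enter with fingers half open
- pry_slot (a point): middle of the mouth of the slot below the lid's tab, at the case's front (case x -73.5, z 27 mm), axes of the case. The slot is 36 mm wide, 6 mm high (z 24 to 30 mm; sill below, tab above) and 11.5 mm deep to the case wall; the blade enters level along the case's +x
- lid (a joint): clear plastic lid, 18 mm deep shell with 3 mm walls, about 60 g; hinge angle, 0 shut, 1.9 fully back (19 degrees past upright); the hinge is stiff enough that the lid stays where it is left; lifting it at the tab takes about 1 N
- lid_axis (a point): middle of the lid's hinge axis, at the back of the case (case x = 64 mm, z = 30 mm); the axis runs along the case's y
- lid_tab (a point): middle of the front lower edge of the lid's black tab (44 mm wide, 4 mm thick, reaching 11.5 mm beyond the case's front), 137.5 mm from the hinge axis; moves with the lid
- screwdriver: flat-blade screwdriver, 155 mm long, 90 g, lying on a handle face, shaft clear of the worktop, blade level; origin below its middle on the underside, x from handle to tip, its axis 12 mm above the underside. Black square handle 24 x 24 x 70 mm (x -77.5 to -7.5 mm), 7 mm steel shaft, flat tip
- driver_grip (a point): point on the screwdriver's axis in the handle, 113 mm behind the tip; axes as the screwdriver
- driver_tip (a point): end of the screwdriver's blade, on its axis; the last 10 mm are 10 mm wide (y) and 2 mm thick (z), the 20 mm behind them 4 mm thick; axes as the screwdriver
- go_gauge: steel plug gauge, 102 mm, 120 g: hexagon 18 mm across flats, 60 mm long; go plug 14 mm diameter, 28 mm long; no-go plug 13 mm diameter, 14 mm long. Its y lies on the axis from go to no-go end (y up = go end down). Lies with the go end toward the hinge, axis 32 mm above the worktop, two flats upright to grip across; origin 9 mm off the axis, mid length
- hex_mid (a point): point on the gauge's axis in the middle of its hexagon, 58 mm from the go end; the best place to grip
- go_tip (a point): centre of the end face of the go plug, on the gauge's axis
- spacer: white plastic spacer ring, 32 mm outside diameter, 16 mm high, with an upright 14 mm bore, standing loose on the worktop; origin at the centre of its underside, z up along the bore
- ring: bystander: steel ring gauge, 51 mm diameter, 16 mm high, lying flat, origin at the centre of its underside
- block: bystander: steel gauge block with two cross holes, 25 (x) x 50 (y) x 30 mm, origin at the centre of its underside

How it is judged:
By the outcome, as a careful person would: the job done as asked, in the order asked, and still so for the second after the job is handed in, while the arm keeps its last pose, push and grip.
It also fails if it takes over 64 s, if anything falls off the work surface, if the arm or the gripper's body presses on something with over 40 N, if the wrist force passes 120 N, or if a joint passes its speed limit or range.

ROBOT

A 6-joint arm with a two-finger parallel gripper is mounted at the origin on a cart in front of the work surface, level with it; the furniture and walls round the work are solid. World frame = base frame: x ahead of the robot, y to its left, z up, the work surface at z = 0. Lengths are in m, angles in rad, forces in N, time in s.
With the tool pointing down it reaches from about 0.35 to 0.975 m from the base axis. Payload 4.9 kg.
Tool frame: the origin (TCP) lies at the very end of the fingers, on their centre line; the grasp point (between the pads) lies 19 mm behind it; x points along the fingers, y is the direction in which the jaws open and shut, and the axes are right-handed (so a half turn about x gives the same grasp; the last joint's range is limited). The gripper opens to 85 mm and grips with 20 to 120 N. Pads are 22 mm wide; open, the fingers measure 114 mm over their backs; the gripper's body (76 mm by 85 mm) begins 54 mm behind the grasp point. The pads swing forward as they close: fully open they stand 13 mm farther back than shut.
Start: joints at [1.011, 0.053, 1.613, -0, 1.476, -0.119], TCP at [0.267, 0.565, 0.231] pointing down, gripper open.
Joint ranges: [-3.01, 3.01], [-1.01, 2.22], [0.06, 2.58], [-1.02, 4.17], [0.09, 2.62], [-3.14, 3.14]. Speed limits (rad/s): [2.57, 2.57, 3.14, 3.14, 3.14, 3.14].

INTERFACE

Orientations are given as a rotation vector (axis times angle).
In Python, from station import ctrl, get_image, calibration, finish_job, search_frame, cut_out, mark_of gives the robot as it stands. The module is installed in compiled form; this text tells all that it offers.
- The arm moves only by the tool arm_command, never from a script. Its argument "plan" is a list that holds one entry, the list of rows, each a list of 7 numbers: the shift along the tool's x, y, z in m, then the turn, a rotation vector about the tool's x, y, z in degrees, then the finger opening in m, from 0 to 0.0854. A call has 1 to 20 rows; each row shifts and turns the pose as measured when the row begins, along the tool's axes as they then stand; what a row does not reach is not made up. A row lasts 1/12 s, in which the tool goes at most 41.7 mm and 7.16 degrees, less where a joint would pass 70% of its speed; a pose out of reach is approached as far as the arm can. A call with a gripper value outside its range is refused whole. The fingers move at their own pace and stop on an object; "squeeze" is the grip in N (left out, the last holds). Time passes only in rows, so rows that do not move let the fingers close. It gives the time, the measured TCP pose, the force and the opening at its end, in the units of the state.
- ctrl.get_obs(): the state, without advancing time (a new reading comes with each control period).
- get_image(name): name is "scene" or "top" or "wrist"; returns the picture (480x640x3 uint8, red, green, blue); there is no depth.
- calibration(name): a dict with "fx", "fy", "cx", "cy" (pixels), "cam_to_world" (4x4, takes a point from camera to world coordinates); the wrist camera has in their place "hand_eye" (4x4, takes a point from camera to tool coordinates, whose origin is the TCP and whose axes are the tool frame's). Camera axes: x right, y down, z forward; pixel columns grow to the right and rows downward; lengths in m; the calibration is good to about 2 mm. A picture is of the moment at which its call begins: read the wrist's pose just before it. calibration takes no time and is no camera call.
- finish_job(): hands the job in, once; it reports no verdict.
Trained networks look in the newest picture that a camera, given by its name, has taken for a name from the list of things; names that differ only in an ending like _2 or _b are one class to them, and where a whole thing is asked for, a point or a joint stands for the part that bears it (a point fixed in the world has none). Each returns a list of dicts, best first, with "conf" (0 to 1); they miss things now and then, are a little off and sometimes report something else, mostly with a low value. They report only what shows in the picture. A call takes as long as a camera call.
- search_frame(camera, thing): "at" ([x, y, z] in m, in the coordinates of the camera as it stood for that picture, good to about 4 mm: the middle of the surface that is visible of it).
- cut_out(camera, thing): "mask" (480x640 bool, what is visible of it).
- mark_of(camera, thing): "at" ([x, y, z] in m, in the coordinates of the camera as it stood for that picture, good to about 4 mm: a listed point, or the origin of a listed thing).
The state is a dict: "t": time; "q": joint angles; "dq": joint speeds; "effort": joint torques, N m; "tool_pos": TCP position; "tool_rot": TCP orientation; "contact_force": force on the tool from outside, world axes, zero at the start; "wrist_torque": the same for the moment, N m; "opening": finger opening in m.
Only numpy, scipy, OpenCV 4.12 (cv2) and the standard library are available. Lean on these libraries where they do the work, as an engineer would, in place of code of your own. Each camera call takes 0.05 s, during which the arm holds its last target. There are 200 camera calls.

## Working session

There is one attempt and no reset: what is moved stays moved. The work goes in short steps, Python scripts to look and compute and a tool call to move; the robot and the scene stay as the last step left them, time stands still between calls to the robot, and variables do not carry over. Pictures are saved under pics/ and viewed, about 8 in all and at most 12, crops included, and the job is handed in when it is done.

Besides the shell and the picture viewer there is one more tool, called after ">>>" in YAML: its name, and indented under it one key for each argument. arm_command: Moves the arm, as the interface text tells. Its arguments: {"type":"object","properties":{"plan":{"type":"array","items":{"type":"array","items":{"type":"array","items":{"type":"number"}}}},"squeeze":{"type":"number"}},"required":["plan"]}

```bash
mkdir -p pics; cat > h.py <<'E'
import numpy as np, cv2
from scipy.spatial.transform import Rotation as R
from station import ctrl, get_image, calibration, finish_job, search_frame, cut_out, mark_of
np.set_printoptions(precision=4,suppress=True)
def T():
    o=ctrl.get_obs(); M=np.eye(4); M[:3,:3]=R.from_rotvec(o["tool_rot"]).as_matrix(); M[:3,3]=o["tool_pos"]; return M
def c2w(cam,M=None):
    c=calibration(cam)
    return c["cam_to_world"] if cam!="wrist" else (T() if M is None else M)@c["hand_eye"]
def snap(cam,fn=None):
    M=c2w(cam); im=get_image(cam)
    if fn: cv2.imwrite("pics/"+fn,cv2.cvtColor(im,cv2.COLOR_RGB2BGR))
    return im,M
def pts(cam,M,names,f=mark_of,n=1):
    for t in names:
        r=f(cam,t)
        for d in r[:n]: print(cam,t,round(d["conf"],2),(np.asarray(M)@np.r_[d["at"],1])[:3])
        if not r: print(cam,t,"none")
def proj(cam,M,p):
    c=calibration(cam); q=np.linalg.inv(M)@np.r_[p,1]; return np.array([c["fx"]*q[0]/q[2]+c["cx"],c["fy"]*q[1]/q[2]+c["cy"]])
def togo(p,Rm):
    M=T(); d=M[:3,:3].T@(np.asarray(p)-M[:3,3]); rv=np.degrees(R.from_matrix(M[:3,:3].T@Rm).as_rotvec())
    print("togo mm",d*1000,"deg",rv)
E
python3 - <<'E'
from h import *
o=ctrl.get_obs(); print(o); print(T())
for c in ("top","scene"):
    im,M=snap(c,c+"0.png")
    pts(c,M,["gauge_case","pry_slot","lid_axis","lid_tab","screwdriver","driver_grip","driver_tip","go_gauge","hex_mid","go_tip","spacer","ring","block"])
print(calibration("wrist"))
E
```

```text
{'t': 0.0, 'q': array([ 1.011 ,  0.0534,  1.6143,  0.    ,  1.476 , -0.119 ]), 'dq': array([-0.0002, -0.0003, -0.0006, -0.0008,  0.0007,  0.0001]), 'effort': array([  0.0004, -39.369 , -37.0175,  -0.0001,   0.0072,   0.    ]), 'tool_pos': array([0.2663, 0.5647, 0.2301]), 'tool_rot': array([ 0.3442,  1.5437, -0.3473]), 'contact_force': array([ 0.2975,  0.7221, -0.2725]), 'wrist_torque': array([-0.0615, -0.0198, -0.027 ]), 'opening': 0.0852777326897543}
[[-0.0011  0.4266  0.9044  0.2663]
 [-0.0018  0.9044 -0.4266  0.5647]
 [-1.     -0.0021 -0.0003  0.2301]
 [ 0.      0.      0.      1.    ]]
top gauge_case 0.88 [ 0.5711  0.2485 -0.0036]
top pry_slot 0.68 [0.5039 0.2211 0.032 ]
top lid_axis 0.58 [0.6364 0.2729 0.0314]
top lid_tab 0.71 [0.507  0.2238 0.0321]
top screwdriver 0.63 [ 0.4916 -0.0411 -0.001 ]
top driver_grip 0.72 [ 0.4543 -0.0269  0.0098]
top driver_tip 0.76 [ 0.559  -0.0614  0.0126]
top go_gauge none
top hex_mid none
top go_tip 0.47 [ 0.457  -0.0273  0.0095]
top spacer 0.42 [0.5099 0.057  0.0023]
top ring 0.88 [ 0.4354 -0.1619 -0.0019]
top block 0.69 [ 0.5955  0.0435 -0.0003]
scene gauge_case 0.65 [ 0.5761  0.249  -0.0009]
scene pry_slot 0.98 [0.5036 0.221  0.0273]
scene lid_axis 0.62 [0.632  0.2653 0.0308]
scene lid_tab none
scene screwdriver 0.82 [ 0.4899 -0.0391  0.004 ]
scene driver_grip 0.66 [ 0.4584 -0.0273  0.0153]
scene driver_tip 0.92 [ 0.5617 -0.0625  0.0098]
scene go_gauge 0.3 [0.506  0.2243 0.0329]
scene hex_mid none
scene go_tip none
scene spacer 0.54 [0.508  0.0575 0.0001]
scene ring 0.71 [ 0.4398 -0.164   0.0021]
scene block 0.55 [0.597  0.0438 0.0024]
{'fx': 343.0897277491612, 'fy': 343.0897277491612, 'cx': 316.44907548907315, 'cy': 243.10325884340762, 'hand_eye': array([[ 0.001 , -0.2882,  0.9576, -0.1415],
       [ 1.    , -0.0011, -0.0013, -0.0007],
       [ 0.0014,  0.9576,  0.2882, -0.074 ],
       [ 0.    ,  0.    ,  0.    ,  1.    ]])}
```

View pics/top0.png

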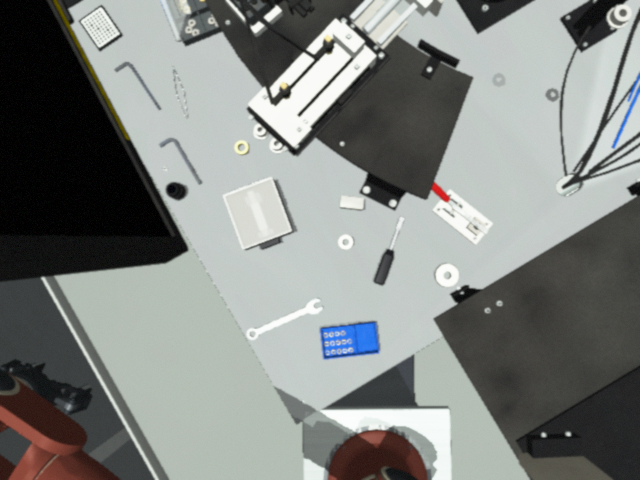

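View pics/scene0.png

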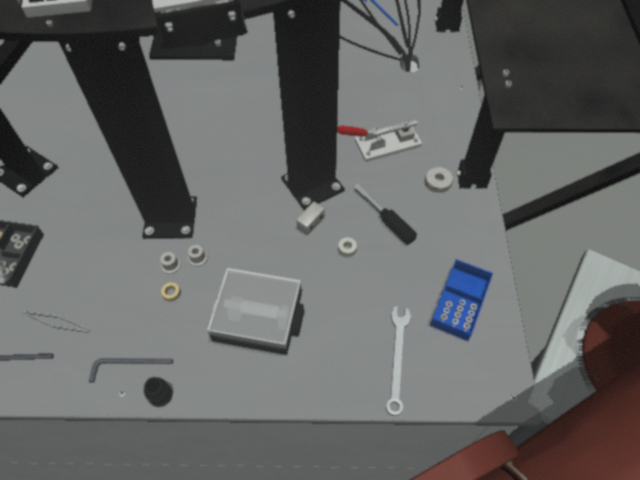

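The top view shows the case at (258,213), the driver from (380,275) to (401,220), the spacer at (345,241), the ring at (447,274) and the block at (352,202). The scene view agrees with it. I'm moving above the driver handle.

>>> arm_command:
  plan:
    - [[0,0,0,-7,0,0,0.085],[0.005,-0.0314,0.0229,0,0,0,0.085],[0.005,-0.0314,0.0229,0,0,0,0.085],[0.005,-0.0314,0.0229,0,0,0,0.085],[0.005,-0.0314,0.0229,0,0,0,0.085],[0.005,-0.0314,0.0229,0,0,0,0.085],[0.005,-0.0314,0.0229,0,0,0,0.085],[0.005,-0.0314,0.0229,0,0,0,0.085],[0.005,-0.0314,0.0229,0,0,0,0.085],[0.005,-0.0314,0.0229,0,0,0,0.085],[0.005,-0.0314,0.0229,0,0,0,0.085],[0.005,-0.0314,0.0229,0,0,0,0.085],[0.005,-0.0314,0.0229,0,0,0,0.085],[0.005,-0.0314,0.0229,0,0,0,0.085],[0.005,-0.0314,0.0229,0,0,0,0.085],[0.005,-0.0314,0.0229,0,0,0,0.085],[0.005,-0.0314,0.0229,0,0,0,0.085]]
  squeeze: 80

```text
t: 2.82
tool_pos: [0.47, -0.0429, 0.1504]
tool_rot: [0.239, 1.544, -0.226]
contact_force: [0.4, 0.4, 0.3]
opening: 0.0843
```

```bash
cat >> h.py <<'E'
import json
def log():
    o=ctrl.get_obs(); open("log.txt","a").write(json.dumps([list(map(float,o[k])) for k in("q","tool_pos","tool_rot")])+"\n"); print("t",o["t"],"pos",o["tool_pos"],"q",o["q"],"F",o["contact_force"],"open",o["opening"])
def down(yaw_y,tilt=0):
    "tool down, tool y at yaw (deg); tilt: fingers turned toward +tool z"
    a=np.radians(yaw_y); y=np.array([np.cos(a),np.sin(a),0]); x=np.array([0,0,-1.]); z=np.cross(x,y)
    t=np.radians(tilt); x2=np.cos(t)*x+np.sin(t)*z; return np.c_[x2,y,np.cross(x2,y)]
E
python3 - <<'E'
from h import *
log()
im,M=snap("wrist","w1.png")
pts("wrist",M,["driver_grip","driver_tip","screwdriver","spacer","block"])
togo([0.456,-0.027,0.1],down(71.7))
E
```

```text
t 2.8167 pos [ 0.47   -0.0429  0.1504] q [-0.2547 -0.2737  2.0508  0.0098  1.3517 -1.5304] F [0.4289 0.4242 0.2674] open 0.08428606663930457
wrist driver_grip 0.91 [ 0.4543 -0.029   0.0142]
wrist driver_tip 0.61 [ 0.5653 -0.065   0.0074]
wrist screwdriver 0.78 [ 0.493  -0.0363 -0.0016]
wrist spacer 0.73 [ 0.51    0.0595 -0.0032]
wrist block 0.81 [ 0.5981  0.045  -0.0034]
togo mm [ 50.1903   8.0897 -17.3013] deg [ 1.3421  0.6194 -0.5885]
```

```bash
cat >> h.py <<'E'
def plane(cam,M,uv,z):
    c=calibration(cam); uv=np.atleast_2d(uv).astype(float); d=np.c_[(uv[:,0]-c["cx"])/c["fx"],(uv[:,1]-c["cy"])/c["fy"],np.ones(len(uv))]@M[:3,:3].T
    return M[:3,3]+d*((z-M[2,3])/d[:,2])[:,None]
E
python3 - <<'E'
from h import *
im,M=snap("wrist")
m=cut_out("wrist","screwdriver")[0]; print(m["conf"],m["mask"].sum())
v,u=np.nonzero(m["mask"]); P=plane("wrist",M,np.c_[u,v],0.012)[:,:2]
c=P.mean(0); w,V=np.linalg.eigh(np.cov((P-c).T)); a=V[:,1]*np.sign(V[0,1]); s=(P-c)@a; n=(P-c)@[-a[1],a[0]]
print("yaw",np.degrees(np.arctan2(a[1],a[0])),"len",s.min(),s.max())
k=s>s.max()-0.06; h=s<s.max()-0.09
q=[np.median(P[j],0) for j in(h,k)]; d=q[1]-q[0]; print("yaw hs",np.degrees(np.arctan2(d[1],d[0])),q,"grip",P[k].mean(0)); tip=c+a*s.max(); print("tip",tip, "grip", tip-a*.113, "mid h",np.median(n[h]))
cv2.imwrite("pics/w1m.png",np.where(m["mask"][...,None],im[...,::-1]//2+[0,0,120],im[...,::-1]))
E
```

```text
0.86 3475
yaw -21.121037992489857 len -0.054322007701542184 0.10095170603198168
yaw hs -21.05586094657867 [array([ 0.4479, -0.0208]), array([ 0.5379, -0.0555])] grip [ 0.5366 -0.0551]
tip [ 0.5633 -0.0654] grip [ 0.4578 -0.0247] mid h 8.401967530219006e-06[ WARN:0@2.219] global loadsave.cpp:1063 imwrite_ Unsupported depth image for selected encoder is fallbacked to CV_8U.
```

View pics/w1m.png

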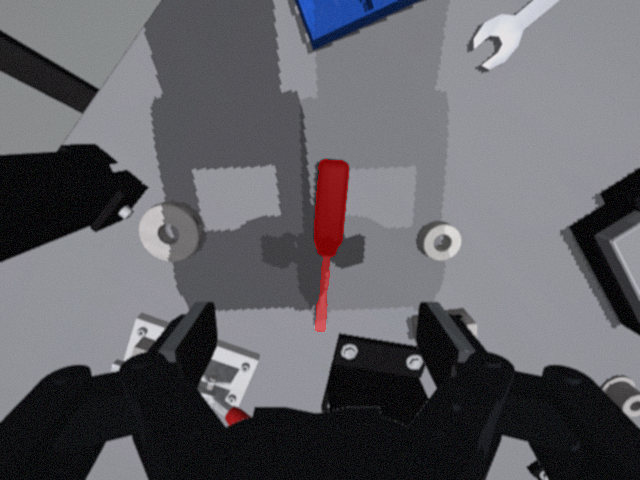

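The wrist view with the mask shows the handle top at (333,165) and the tip at (320,330), with yaw about -21°. The spacer at (440,240) is clear of the fingers.

```bash
python3 - <<'E'
from h import *
log(); togo([0.457,-0.0245,0.05],down(68.9))
E
```

```text
t 3.2167 pos [ 0.4695 -0.0396  0.1504] q [-0.2479 -0.275   2.052   0.0097  1.3529 -1.5261] F [-0.0873  0.6419  0.3974] open 0.0851366576104504
togo mm [100.2886   9.8049 -17.4916] deg [ 4.2184  0.6251 -0.595 ]
```

>>> arm_command:
  plan:
    - [[0,0.0098,-0.0175,4.2,0.6,-0.6,0.06],[0.025,0,0,0,0,0,0.06],[0.025,0,0,0,0,0,0.06],[0.025,0,0,0,0,0,0.06],[0.025,0,0,0,0,0,0.06],[0,0,0,0,0,0,0.06]]

```text
t: 3.72
tool_pos: [0.4582, -0.0176, 0.0524]
tool_rot: [0.279, 1.54, -0.28]
contact_force: [-0.4, -0.2, -1.8]
opening: 0.0599
```

```bash
python3 - <<'E'
from h import *
log(); togo([0.457,-0.0245,0.004],down(68.9))
E
```

```text
t 3.7167 pos [ 0.4582 -0.0176  0.0524] q [-0.2008 -0.1783  2.1492 -0.0001  1.1577 -1.4147] F [-0.3655 -0.2195 -1.7992] open 0.059925375146769
togo mm [48.4454 -6.9791  0.7058] deg [ 0.6488  0.7365 -0.1143]
```

>>> arm_command:
  plan:
    - [[0.016,-0.007,0,0.6,0.7,0,0.06],[0.016,0,0,0,0,0,0.06],[0.012,0,0,0,0,0,0.06],[0,0,0,0,0,0,0.06]]

```text
t: 4.05
tool_pos: [0.4575, -0.0206, 0.011]
tool_rot: [0.283, 1.548, -0.28]
contact_force: [-0.6, -0.1, 0.4]
opening: 0.0602
```

```bash
python3 - <<'E'
from h import *
log(); togo([0.457,-0.0245,0.004],down(68.9))
E
```

```text
t 4.05 pos [ 0.4575 -0.0206  0.011 ] q [-0.209  -0.0992  2.1607  0.0025  1.0759 -1.4216] F [-0.6385 -0.1162  0.3916] open 0.06021022631224046
togo mm [ 7.0022 -3.871   0.8999] deg [ 0.5095  0.2189 -0.1612]
```

>>> arm_command:
  plan:
    - [[0.007,-0.004,0.001,0,0,0,0.06],[0,0,0,0,0,0,0.04],[0,0,0,0,0,0,0.03],[0,0,0,0,0,0,0.01],[0,0,0,0,0,0,0.01],[0,0,0,0,0,0,0.01],[0,0,0,0,0,0,0.01],[0,0,0,0,0,0,0.01]]
  squeeze: 80

```text
t: 4.72
tool_pos: [0.4613, -0.0242, 0.0102]
tool_rot: [0.28, 1.539, -0.277]
contact_force: [-0.2, 0.2, -0.9]
opening: 0.0219
```

```bash
python3 - <<'E'
from h import *
log(); togo([0.457,-0.0245,0.004],down(68.9))
E
```

```text
t 4.7167 pos [ 0.4613 -0.0242  0.0102] q [-0.2151 -0.0942  2.1577  0.0024  1.0641 -1.4316] F [-0.2156  0.1579 -0.943 ] open 0.021869883212770176
togo mm [ 6.1728 -1.782  -4.063 ] deg [ 0.7309  0.7739 -0.2373]
```

>>> arm_command:
  plan:
    - [[0,0,0,0,0,0,0.04],[0.005,-0.001,-0.003,0.5,0.5,0,0.04],[0.004,0,-0.001,0,0,0,0.04],[0.002,0,0,0,0,0,0.04]]

```text
t: 5.05
tool_pos: [0.458, -0.0241, -0.0007]
tool_rot: [0.289, 1.545, -0.284]
contact_force: [0.5, -0.6, -0.4]
opening: 0.04
```

```bash
python3 - <<'E'
from h import *
log(); togo([0.457,-0.0245,0.003],down(68.9))
E
```

```text
t 5.05 pos [ 0.458  -0.0241 -0.0007] q [-0.2172 -0.0767  2.1638  0.0041  1.0476 -1.4245] F [ 0.4941 -0.6229 -0.3649] open 0.039965445574085344
togo mm [-3.6806 -0.7511 -0.7332] deg [ 0.1619  0.3586 -0.2586]
```

>>> arm_command:
  plan:
    - [[-0.004,0,0,0,0,0,0.04],[0,0,0,0,0,0,0.03],[0,0,0,0,0,0,0.01],[0,0,0,0,0,0,0.01],[0,0,0,0,0,0,0.01],[0,0,0,0,0,0,0.01],[0,0,0,0,0,0,0.01]]
  squeeze: 80

```text
t: 5.63
tool_pos: [0.4569, -0.0238, 0.0025]
tool_rot: [0.289, 1.547, -0.284]
contact_force: [-0.7, 0.4, -1.3]
opening: 0.0224
```

```bash
python3 - <<'E'
from h import *
log(); togo([0.457,-0.0245,0.003],down(68.9))
E
```

```text
t 5.6333 pos [ 0.4569 -0.0238  0.0025] q [-0.2172 -0.0839  2.1639  0.0042  1.0575 -1.4246] F [-0.6701  0.3505 -1.3238] open 0.02238822514935034
togo mm [-0.4811 -0.6103  0.3524] deg [ 0.1593  0.2025 -0.2411]
```

>>> arm_command:
  plan:
    - [[-0.03,0,0,0,0,0,0.01],[-0.035,0,0,0,0,0,0.01],[-0.035,0,0,0,0,0,0.01],[-0.015,0,0,-7,0,0,0.01],[0,0,0,-7,0,0,0.01],[0,0,0,-7,0,0,0.01],[0,0,0,-7,0,0,0.01],[0,0,0,-7,0,0,0.01],[0,0,0,-6,0,0,0.01],[0,0.03,-0.004,0,0,0,0.01],[0,0.035,-0.004,0,0,0,0.01],[0,0.035,-0.004,0,0,0,0.01],[0,0.035,-0.004,0,0,0,0.01],[0,0.035,-0.004,0,0,0,0.01],[0,0.025,-0.004,0,0,0,0.01],[0,0,0,0,0,0,0.01]]

```text
t: 6.97
tool_pos: [0.3568, 0.1535, 0.1211]
tool_rot: [-0.287, 1.55, 0.292]
contact_force: [0.0, -0.4, -0.7]
opening: 0.0221
```

```bash
python3 - <<'E'
from h import *
log(); togo([0.360,0.168,0.1],down(110.2))
im,M=snap("wrist","w2.png")
pts("wrist",M,["driver_grip","driver_tip","pry_slot","lid_tab","lid_axis","gauge_case","go_gauge","hex_mid","go_tip"])
E
```

```text
t 6.9667 pos [0.3568 0.1535 0.1211] q [ 0.2118 -0.4833  2.2542  0.0033  1.3688 -1.7289] F [ 0.0461 -0.4178 -0.7207] open 0.02209154569281417
togo mm [21.1187 12.2745  8.1568] deg [ 0.9534  0.1351 -0.1692]
wrist driver_grip 0.61 [0.3532 0.1455 0.1292]
wrist driver_tip 0.39 [0.5096 0.0577 0.0019]
wrist pry_slot 0.43 [0.3942 0.1662 0.1192]
wrist lid_tab none
wrist lid_axis none
wrist gauge_case none
wrist go_gauge none
wrist hex_mid 0.44 [0.3932 0.1671 0.1171]
wrist go_tip none
```

View pics/w2.png

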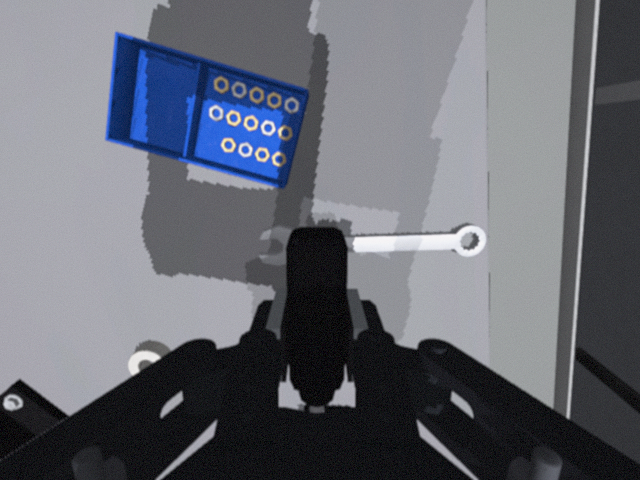

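The wrist camera sees only the held driver, upright and straight at (318,300), with the wrench under it. The case is out of view, so I'll line up using the scene camera and kinematics.

>>> arm_command:
  plan:
    - [[0.025,0.012,0.008,0.9,0.1,0,0.01],[0.025,0,0,0,0,0,0.01],[0.025,0,0,0,0,0,0.01],[0.015,0,0,0,0,0,0.01],[0,0,0,0,0,0,0.01]]

```text
t: 7.88
tool_pos: [0.3678, 0.1639, 0.032]
tool_rot: [-0.266, 1.544, 0.269]
contact_force: [-0.9, -0.5, -1.4]
opening: 0.0221
```

```bash
python3 - <<'E'
from h import *
log(); togo([0.360,0.168,0.0175],down(110.2))
for c in ("scene","top"):
    im,M=snap(c,c+"2.png")
    pts(c,M,["driver_grip","driver_tip","pry_slot","lid_tab","lid_axis","gauge_case"])
    P=T(); tip=(P@np.array([-.0095,0,.113,1]))[:3]; print("kin tip",tip,"px",proj(c,M,tip),"slot px",proj(c,M,[.5036,.221,.027]))
    u,v=proj(c,M,[.5,.22,.02]).astype(int); k=cv2.resize(im[max(v-60,0):v+60,max(u-80,0):u+80],None,fx=5,fy=5,interpolation=cv2.INTER_CUBIC); cv2.imwrite(f"pics/{c}2c.png",k[...,::-1])
E
```

```text
t 7.8833 pos [0.3678 0.1639 0.032 ] q [ 0.2331 -0.3008  2.2873  0.0011  1.1454 -1.6794] F [-0.8774 -0.5416 -1.4349] open 0.022070358783709366
togo mm [14.3948  6.4924 -6.1344] deg [-0.6474  0.565   0.0045]
scene driver_grip 0.56 [0.3724 0.1612 0.0468]
scene driver_tip 0.61 [0.4751 0.2054 0.0405]
scene pry_slot 0.83 [0.5057 0.222  0.03  ]
scene lid_tab 0.96 [0.5073 0.2223 0.0333]
scene lid_axis 0.94 [0.631  0.2657 0.0346]
scene gauge_case 0.72 [0.5746 0.2494 0.0008]
kin tip [0.4776 0.2028 0.0484] px [321.3402 311.1646] slot px [301.5378 318.2793]
top driver_grip none
top driver_tip 0.7 [0.4801 0.2081 0.0493]
top pry_slot 0.76 [0.5049 0.2203 0.0298]
top lid_tab 0.61 [0.5051 0.22   0.0302]
top lid_axis 0.77 [0.6346 0.2714 0.033 ]
top gauge_case 0.78 [ 0.5719  0.248  -0.0025]
kin tip [0.4765 0.2027 0.0468] px [277.6169 258.3953] slot px [269.9739 246.1493]
```

View pics/scene2c.png

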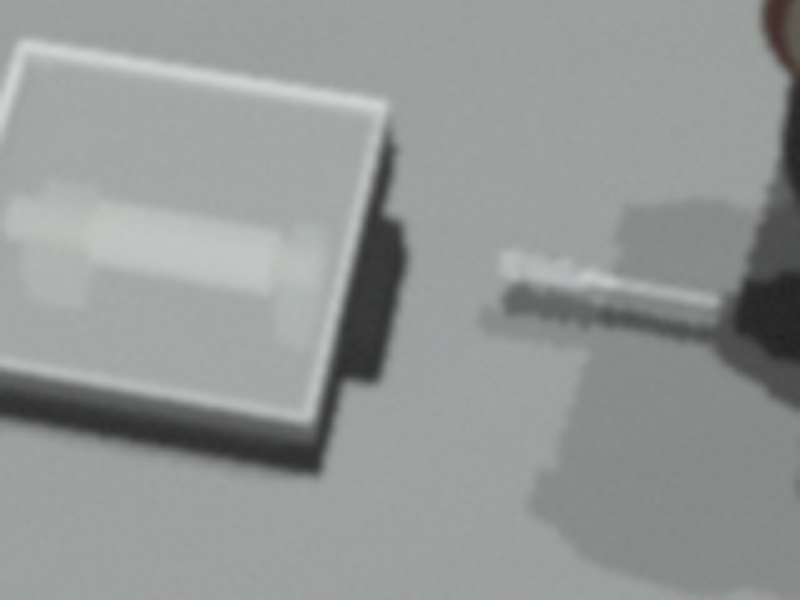

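The scene crop shows the blade tip at (500,262) in the crop, level and aimed at the black tab at (375,300). I'm settling into the pre-insert pose and will then check the tip height by triangulation.

```bash
python3 - <<'E'
from h import *
log(); togo([0.360,0.168,0.0175],down(110.2))
E
```

```text
t 8.5833 pos [0.3703 0.1648 0.0354] q [ 0.2339 -0.3053  2.2841  0.0012  1.146  -1.6793] F [-0.1255 -0.3984 -1.8427] open 0.022470850715627835
togo mm [17.7216  6.4512 -8.8939] deg [-0.6065  0.9596  0.0466]
```

>>> arm_command:
  plan:
    - [[0.01,0.006,-0.005,-0.6,0.9,0,0.01],[0.007,0.001,-0.004,0,0,0,0.01],[0.003,0,0,0,0,0,0.01],[0.002,0,0,0,0,0,0.01],[0.001,0,0,0,0,0,0.01]]

```text
t: 9.0
tool_pos: [0.3582, 0.1689, 0.0105]
tool_rot: [-0.279, 1.555, 0.277]
contact_force: [-6.1, -2.9, 18.5]
opening: 0.0224
```

```bash
python3 - <<'E'
from h import *
log()
R_={}
for c in ("scene","top"):
    im,M=snap(c); M=np.asarray(M); k=calibration(c); r=[]
    for t in ("driver_tip","pry_slot"):
        d=mark_of(c,t)[0]; r.append((M[:3,3],M[:3,:3]@(np.array(d["at"])/np.linalg.norm(d["at"])))); print(c,t,d["conf"],(M@np.r_[d["at"],1])[:3])
    R_[c]=r
for i in (0,1):
    (a,u),(b,v)=R_["scene"][i],R_["top"][i]; s=np.linalg.lstsq(np.c_[u,-v],b-a,rcond=None)[0]; print("tri",(a+u*s[0]+b+v*s[1])/2,"gap",np.linalg.norm(a+u*s[0]-b-v*s[1]))
print("kin",(T()@np.array([-.0095,0,.113,1]))[:3]); log(); togo([0.360,0.168,0.0175],down(110.2))
E
```

```text
t 9.0 pos [0.3582 0.1689 0.0105] q [ 0.2529 -0.2669  2.3031 -0.0012  1.1072 -1.6716] F [-6.1302 -2.8943 18.5479] open 0.022424304758407846
scene driver_tip 0.72 [0.4651 0.2106 0.0159]
scene pry_slot 0.83 [0.5061 0.2249 0.0282]
top driver_tip 0.46 [0.4625 0.2114 0.0207]
top pry_slot 0.87 [0.5031 0.2201 0.0273]
tri [0.4633 0.2118 0.0201] gap 0.001819660231537673
tri [0.5054 0.2218 0.0223] gap 0.004783301006264409
kin [0.4644 0.2081 0.02  ]
t 9.3 pos [0.3584 0.1689 0.0106] q [ 0.2526 -0.2674  2.3034 -0.0008  1.1065 -1.6717] F [-3.2117 -0.465   5.2545] open 0.022188473339951945
togo mm [-6.8971 -1.4489  1.205 ] deg [ 0.0771 -0.0585  0.0362]
```

>>> arm_command:
  plan:
    - [[-0.005,-0.001,0.001,0,0,0,0.01],[-0.002,0,0,0,0,0,0.01],[0,0,0,0,0,0,0.01],[0,0,0,0,0,0,0.01]]

```text
t: 9.63
tool_pos: [0.36, 0.1683, 0.0177]
tool_rot: [-0.278, 1.552, 0.277]
contact_force: [-0.2, 0.4, -1.5]
opening: 0.0227
```

```bash
python3 - <<'E'
from h import *
log()
R_={}
for c in ("scene","top"):
    im,M=snap(c); M=np.asarray(M); r=[]
    for t in ("driver_tip","driver_grip"):
        L=mark_of(c,t)
        if not L: print(c,t,"none"); continue
        d=L[0]; r.append((M[:3,3],M[:3,:3]@(np.array(d["at"])/np.linalg.norm(d["at"])))); print(c,t,d["conf"],(M@np.r_[d["at"],1])[:3])
    R_[c]=r
(a,u),(b,v)=R_["scene"][0],R_["top"][0]; s=np.linalg.lstsq(np.c_[u,-v],b-a,rcond=None)[0]; print("tri",(a+u*s[0]+b+v*s[1])/2,"gap",np.linalg.norm(a+u*s[0]-b-v*s[1]))
print("kin",(T()@np.array([-.0095,0,.113,1]))[:3]); log(); togo([0.360,0.168,0.0175],down(110.2))
E
```

```text
t 9.6333 pos [0.36   0.1683 0.0177] q [ 0.25   -0.2799  2.2991 -0.0009  1.1219 -1.6741] F [-0.1528  0.4335 -1.4998] open 0.022685986644793092
scene driver_tip 0.97 [0.468  0.2103 0.024 ]
scene driver_grip 0.77 [0.3627 0.168  0.0295]
top driver_tip 0.51 [0.4639 0.2099 0.0277]
top driver_grip 0.66 [0.4667 0.2124 0.0287]
tri [0.4656 0.2107 0.027 ] gap 0.00367898415598216
kin [0.4657 0.2074 0.0269]
t 9.9333 pos [0.3597 0.1682 0.0174] q [ 0.2501 -0.2796  2.2993 -0.0008  1.1223 -1.6742] F [ 0.4334 -0.5205 -1.1299] open 0.022075420351774566
togo mm [-0.0719 -0.3291  0.2085] deg [ 0.0705 -0.031   0.0398]
```

>>> arm_command:
  plan:
    - [[0,0,0.012,0,0,0,0.01],[0,0,0.012,0,0,0,0.01],[0,0,0.01,0,0,0,0.01],[0,0,0.002,0,0,0,0.01],[0,0,0,0,0,0,0.01],[0,0,0,0,0,0,0.01]]

```text
t: 10.43
tool_pos: [0.3934, 0.1809, 0.0162]
tool_rot: [-0.279, 1.556, 0.277]
contact_force: [-0.1, 0.0, -0.9]
opening: 0.0226
```

```bash
python3 - <<'E'
from h import *
log(); P=T(); print("kin",(P@np.array([-.0095,0,.113,1]))[:3]); togo(np.array([0.360,0.168,0.0175])+.051*np.array([.938,.345,0]),down(110.2))
E
```

```text
t 10.4333 pos [0.3934 0.1809 0.0162] q [ 0.2593 -0.1706  2.2132 -0.0009  1.1016 -1.6651] F [-0.1466  0.0319 -0.9393] open 0.022583632077845084
kin [0.4994 0.22   0.0254]
togo mm [-1.3063 -0.5674 15.1868] deg [ 0.0812 -0.1598  0.0329]
```

>>> arm_command:
  plan:
    - [[-0.002,0,0,0,-0.15,0,0.01],[0,0,0,0,0,0,0.01],[-0.0005,0,0.004,0,0,0,0.01],[-0.0005,0,0.004,0,0,0,0.01],[-0.0005,0,0.003,0,0,0,0.01],[0,0,0.002,0,0,0,0.01],[0,0,0,0,0,0,0.01],[0,0,0,0,0,0,0.01]]

```text
t: 11.1
tool_pos: [0.4044, 0.1851, 0.0194]
tool_rot: [-0.279, 1.555, 0.277]
contact_force: [-1.2, -0.5, -0.9]
opening: 0.0226
```

```bash
python3 - <<'E'
from h import *
log(); P=T(); print("kin",(P@np.array([-.0095,0,.113,1]))[:3]); togo(np.array([0.360,0.168,0.0175])+.051*np.array([.938,.345,0]),down(110.2))
c="scene"; im,M=snap(c)
pts(c,M,["driver_tip","lid_tab"]); M=np.asarray(M)
u,v=proj(c,M,[.5,.22,.02]).astype(int); k=cv2.resize(im[v-50:v+50,u-60:u+60],None,fx=6,fy=6,interpolation=cv2.INTER_CUBIC); cv2.imwrite(f"pics/s3.png",k[...,::-1])
E
```

```text
t 11.1 pos [0.4044 0.1851 0.0194] q [ 0.2621 -0.1449  2.1846 -0.0007  1.1045 -1.6624] F [-1.1656 -0.5261 -0.8651] open 0.02257858604620011
kin [0.5104 0.2243 0.0286]
togo mm [ 1.9276 -0.7559  3.4166] deg [ 0.0855 -0.1504  0.0246]
scene driver_tip 0.56 [0.5111 0.226  0.0263]
scene lid_tab 0.87 [0.5059 0.2219 0.0362]
```

View pics/s3.png

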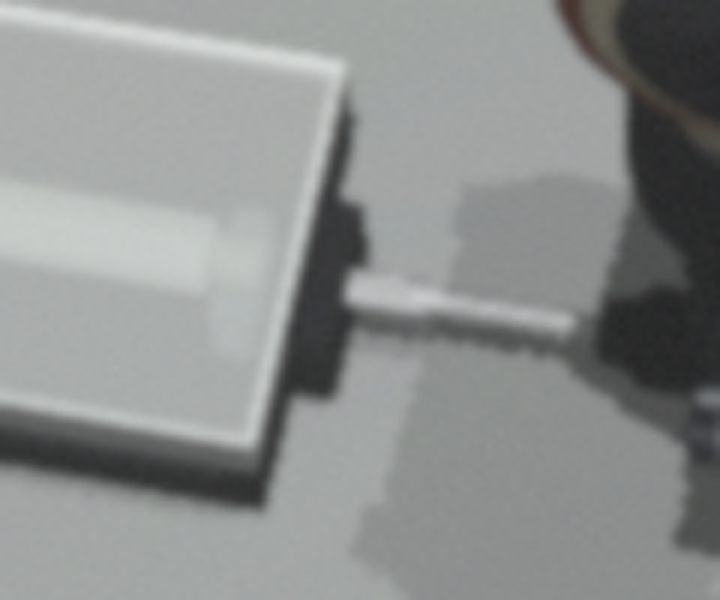

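The blade is hidden past the tab's edge at (350,285) in the crop, so it is in the slot. I'll push a little farther and then lift.

>>> arm_command:
  plan:
    - [[0,0,0.003,0,0,0,0.01],[0,0,0.002,0,0,0,0.01],[-0.003,0,0,0,0,0,0.01],[-0.006,0,0,0,0,0,0.01],[-0.006,0,0,0,0,0,0.01],[-0.004,0,0,0,0,0,0.01],[0,0,0,0,0,0,0.01],[0,0,0,0,0,0,0.01]]

```text
t: 11.92
tool_pos: [0.409, 0.1869, 0.0402]
tool_rot: [-0.279, 1.556, 0.277]
contact_force: [-1.6, 0.1, -1.5]
opening: 0.0222
```

```bash
cat >> h.py <<'E'
CO=np.array([.5727,.2464]); CD=np.array([.938,.345])
def tipcase():
    t=(T()@np.array([-.0095,0,.113,1]))[:3]; d=t[:2]-CO; print("tip case mm x,y,z",1000*d@CD,1000*d@[-CD[1],CD[0]],1000*t[2])
E
python3 - <<'E'
from h import *
log(); tipcase(); togo([0,0,0],down(110.2))
im,M=snap("scene"); pts("scene",M,["driver_tip","lid_tab"])
E
```

```text
t 11.9167 pos [0.409  0.1869 0.0402] q [ 0.2633 -0.1691  2.1649 -0.0006  1.149  -1.6613] F [-1.5594  0.0907 -1.4539] open 0.022218229413816508
tip case mm x,y,z -61.101151396201224 0.8772160047832926 49.34142531622128
togo mm [  41.6313  -33.53   -448.3118] deg [ 0.0848 -0.1816  0.0177]
scene driver_tip 0.63 [0.5154 0.2305 0.0464]
scene lid_tab 0.93 [0.5085 0.2231 0.0526]
```

The tab has risen to z≈52 mm, so the lid is lifting. I'm continuing along the arc.

>>> arm_command:
  plan:
    - [[-0.01,0,0.007,0,-0.1,0,0.01],[-0.012,0,0.009,0,0,0,0.01],[-0.012,0,0.009,0,0,0,0.01],[-0.008,0,0.007,0,0,0,0.01],[-0.003,0,0.002,0,0,0,0.01],[0,0,0,0,0,0,0.01]]

```text
t: 12.57
tool_pos: [0.444, 0.1999, 0.089]
tool_rot: [-0.278, 1.555, 0.277]
contact_force: [-0.7, -0.6, -1.7]
opening: 0.0223
```

```bash
python3 - <<'E'
from h import *
log(); tipcase(); togo([0,0,0],down(110.2))
im,M=snap("scene","s4.png"); pts("scene",M,["driver_tip","lid_tab"])
E
```

```text
t 12.5667 pos [0.444  0.1999 0.089 ] q [ 0.2703 -0.1467  2.0533 -0.0003  1.2375 -1.6543] F [-0.7142 -0.5815 -1.7484] open 0.0223163026719102
tip case mm x,y,z -23.77721435678501 0.9928466955908961 98.23359560460253
togo mm [  90.2423  -33.6184 -485.5659] deg [ 0.0821 -0.144   0.007 ]
scene driver_tip none
scene lid_tab 0.97 [0.5271 0.2321 0.1103]
```

>>> arm_command:
  plan:
    - [[-0.01,0,0.01,0,0,0,0.01],[-0.009,0,0.012,0,0,0,0.01],[-0.006,0,0.012,0,0,0,0.01],[-0.004,0,0.012,0,0,0,0.01],[-0.003,0,0.012,0,0,0,0.01],[-0.003,0,0.01,0,0,0,0.01],[0,0,0.002,0,0,0,0.01],[0,0,0,0,0,0,0.01]]

```text
t: 13.38
tool_pos: [0.5026, 0.2223, 0.1145]
tool_rot: [-0.281, 1.576, 0.276]
contact_force: [-0.2, 0.0, -1.2]
opening: 0.0226
```

```bash
python3 - <<'E'
from h import *
log(); tipcase(); togo([0,0,0],down(110.2))
im,M=snap("scene","s5.png"); pts("scene",M,["driver_tip","lid_tab"])
E
```

```text
t 13.3833 pos [0.5026 0.2223 0.1145] q [ 0.2813 -0.0093  1.8778 -0.0006  1.2963 -1.6433] F [-0.2119  0.0386 -1.2365] open 0.022553164256723005
tip case mm x,y,z 39.052068336952004 1.7040040379911883 121.42134632201955
togo mm [ 127.2015  -34.4403 -545.6832] deg [ 0.0771 -1.3293 -0.0602]
scene driver_tip none
scene lid_tab 0.89 [0.5859 0.2497 0.1583]
```

>>> arm_command:
  plan:
    - [[-0.004,0,0.01,0,-1.3,0,0.01],[-0.002,0,0.012,0,0,0,0.01],[-0.002,0,0.012,0,0,0,0.01],[-0.001,0,0.01,0,0,0,0.01],[0,0,0.008,0,0,0,0.01],[0,0,0.006,0,0,0,0.01],[0,0,0.002,0,0,0,0.01],[0,0,0,0,0,0,0.01]]

```text
t: 14.2
tool_pos: [0.5584, 0.2432, 0.1214]
tool_rot: [-0.277, 1.556, 0.278]
contact_force: [-0.9, -0.6, -1.5]
opening: 0.023
```

```bash
python3 - <<'E'
from h import *
log(); tipcase(); togo([0,0,0],down(110.2))
im,M=snap("scene","s6.png"); pts("scene",M,["driver_tip","lid_tab"])
E
```

```text
t 14.2 pos [0.5584 0.2432 0.1214] q [ 0.2881  0.1077  1.7441  0.001   1.2926 -1.6368] F [-0.8675 -0.6181 -1.471 ] open 0.022979839099850057
tip case mm x,y,z 98.42421926985453 2.044987674232889 130.5517150843254
togo mm [ 123.0012  -34.7478 -607.7189] deg [ 0.0739 -0.1581 -0.0652]
scene driver_tip 0.67 [0.6658 0.2865 0.1324]
scene lid_tab 0.84 [0.6621 0.2823 0.168 ]
```

>>> arm_command:
  plan:
    - [[0.001,0,0.006,0,0,0,0.01],[0.001,0,0.006,0,0,0,0.01],[0.001,0,0.005,0,0,0,0.01],[0.001,0,0.004,0,0,0,0.01],[0,0,0.003,0,0,0,0.01],[0,0,0,0,0,0,0.01]]

```text
t: 14.85
tool_pos: [0.5714, 0.2482, 0.1151]
tool_rot: [-0.284, 1.587, 0.275]
contact_force: [-3.8, -1.9, 4.9]
opening: 0.0226
```

```bash
python3 - <<'E'
from h import *
log(); tipcase(); togo([0,0,0],down(110.2))
im,M=snap("scene","s7.png"); pts("scene",M,["driver_tip","lid_tab"])
E
```

```text
t 14.85 pos [0.5714 0.2482 0.1151] q [ 0.2911  0.1658  1.6915 -0.0016  1.3192 -1.6335] F [-3.8372 -1.8516  4.8892] open 0.02261100936397216
tip case mm x,y,z 112.60370675666559 2.344561704701171 120.59253161858487
togo mm [ 136.7111  -34.6613 -617.6172] deg [ 0.0978 -2.0043 -0.0371]
scene driver_tip 0.77 [0.6772 0.2905 0.1247]
scene lid_tab 0.95 [0.678  0.2845 0.1619]
```

The lid is at its stop, θ≈1.9, with light contact. I'm retracting and carrying the driver back to its old place.

>>> arm_command:
  plan:
    - [[-0.002,0,-0.015,0,-1.9,0,0.01],[0,0,-0.035,0,0,0,0.01],[0,0,-0.035,0,0,0,0.01],[0,0,-0.035,0,0,0,0.01],[0,-0.028,-0.015,0,0,0,0.01],[0,-0.036,-0.012,0,0,0,0.01],[0,-0.036,-0.012,0,0,0,0.01],[0,-0.036,-0.012,0,0,0,0.01],[0,-0.036,-0.012,0,0,0,0.01],[0,-0.03,-0.008,0,0,0,0.01],[0,-0.01,0,6,0,0,0.01],[0,0,0,7,0,0,0.01],[0,0,0,7,0,0,0.01],[0,0,0,7,0,0,0.01],[0,0,0,7,0,0,0.01],[0,0,0,7,0,0,0.01],[0,0,0,0,0,0,0.01]]

```text
t: 16.42
tool_pos: [0.4729, -0.0291, 0.1224]
tool_rot: [0.293, 1.529, -0.287]
contact_force: [0.4, -0.7, -0.1]
opening: 0.0224
```

```bash
python3 - <<'E'
from h import *
log(); togo([0.457,-0.0245,0.03],down(68.9))
im,M=snap("scene","s8.png"); pts("scene",M,["lid_tab","go_gauge","hex_mid","go_tip","spacer"])
im,M=snap("top","t8.png"); pts("top",M,["lid_tab","go_gauge","hex_mid","go_tip","spacer"])
E
```

```text
t 16.4167 pos [ 0.4729 -0.0291  0.1224] q [-0.2214 -0.2434  2.0754  0.0047  1.2879 -1.4226] F [ 0.4465 -0.6582 -0.1253] open 0.02239370530276637
togo mm [ 92.0404  -2.1881 -18.4521] deg [-0.1534  1.1897 -0.4399]
scene lid_tab 0.8 [0.6788 0.2847 0.1614]
scene go_gauge 0.8 [0.5749 0.2379 0.0237]
scene hex_mid 0.59 [0.5662 0.2422 0.0302]
scene go_tip 0.71 [0.6227 0.261  0.0339]
scene spacer 0.81 [0.5103 0.0548 0.0016]
top lid_tab none
top go_gauge 0.94 [0.5751 0.2398 0.0214]
top hex_mid 0.85 [0.5684 0.2441 0.0306]
top go_tip 0.88 [0.6227 0.2649 0.0347]
top spacer 0.41 [0.5072 0.0577 0.0026]
```

View pics/s8.png

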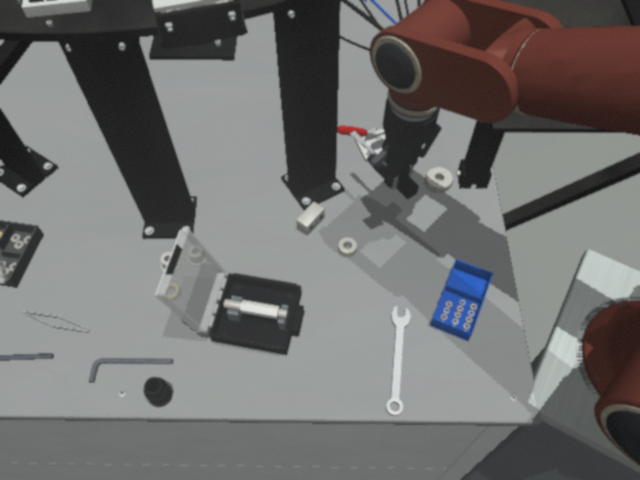

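The lid is open at (160–225, 230–330), and the gauge lies in its saddles at (255,310) with nothing disturbed. I'm lowering the driver.

>>> arm_command:
  plan:
    - [[0.02,-0.002,-0.014,0,1.1,-0.4,0.01],[0.025,0,-0.003,0,0,0,0.01],[0.025,0,0,0,0,0,0.01],[0.015,0,0,0,0,0,0.01],[0.005,0,0,0,0,0,0.01],[0,0,0,0,0,0,0.01],[0,0,0,0,0,0,0.01]]

```text
t: 17.6
tool_pos: [0.4583, -0.0249, 0.0316]
tool_rot: [0.287, 1.545, -0.287]
contact_force: [-0.3, 0.5, -1.2]
opening: 0.0225
```

```bash
python3 - <<'E'
from h import *
log(); togo([0.457,-0.0245,0.003],down(68.9))
E
```

```text
t 17.6 pos [ 0.4583 -0.0249  0.0316] q [-0.2169 -0.1362  2.1528  0.0003  1.1183 -1.4212] F [-0.3427  0.5223 -1.1608] open 0.022516785663558133
togo mm [28.5965 -0.1206 -1.5852] deg [ 0.096   0.3715 -0.0719]
```

>>> arm_command:
  plan:
    - [[0.008,0,-0.001,0,0.3,0,0.01],[0.008,0,0,0,0,0,0.01],[0.006,0,0,0,0,0,0.01],[0.003,0,0,0,0,0,0.01],[0.001,0,0,0,0,0,0.01],[0,0,0,0,0,0,0.01]]

```text
t: 18.1
tool_pos: [0.4611, -0.0254, 0.0072]
tool_rot: [0.288, 1.543, -0.287]
contact_force: [0.2, -0.4, 0.0]
opening: 0.0227
```

```bash
python3 - <<'E'
from h import *
log(); togo([0.457,-0.0245,0.003],down(68.9))
E
```

```text
t 18.1 pos [ 0.4611 -0.0254  0.0072] q [-0.217  -0.085   2.1554  0.0013  1.0626 -1.4219] F [ 0.1722 -0.3788  0.0474] open 0.02268421710629393
togo mm [ 4.1553 -0.6698 -4.1368] deg [ 0.101   0.4798 -0.1381]
```

>>> arm_command:
  plan:
    - [[0.002,0,0,0,0.3,0,0.01],[0.002,0,0,0,0,0,0.01],[0.001,0,0,0,0,0,0.01]]

```text
t: 18.35
tool_pos: [0.4618, -0.0255, 0.0036]
tool_rot: [0.289, 1.549, -0.286]
contact_force: [-5.0, 0.4, 10.1]
opening: 0.0226
```

>>> arm_command:
  plan:
    - [[0,0,0,0,0,0,0.024],[0,0,0,0,0,0,0.04],[0,0,0,0,0,0,0.06],[0,0,0,0,0,0,0.06],[0,0,0,0,0,0,0.06],[-0.02,0,0,0,0,0,0.06],[-0.035,0,0,0,0,0,0.06],[-0.035,0,0,0,0,0,0.06],[-0.035,0,0,0,0,0,0.06],[-0.02,0,0,0,0,0,0.06],[0,0,0,0,0,0,0.06]]

```text
t: 19.27
tool_pos: [0.4597, -0.0254, 0.1528]
tool_rot: [0.289, 1.553, -0.286]
contact_force: [0.9, -0.7, 0.7]
opening: 0.0601
```

```bash
python3 - <<'E'
from h import *
log()
im,M=snap("wrist","w9.png")
pts("wrist",M,["driver_grip","driver_tip","screwdriver","spacer"])
import json
D=[json.loads(l) for l in open("log.txt")]
from scipy.optimize import least_squares
# model: yaw q1, side offset b, shoulder (a1,h), L2, L3 with elbow offset e, tool L
def fk(p,q):
    a1,h,L2,L3,e,L,b=p; Rz=R.from_euler("z",q[0]); Ry=lambda a:R.from_euler("y",a)
    R3=Ry(q[1]+q[2]); r=np.array([a1,b,h])+Ry(q[1]).apply([0,0,L2])+R3.apply([e,0,L3])
    W=Rz*R3*R.from_euler("z",q[3])*Ry(q[4])*R.from_euler("z",q[5])
    return Rz.apply(r)+W.apply([0,0,L]),W
res=least_squares(lambda p:np.concatenate([fk(p,q)[0]-np.array(t) for q,t,_ in D]+[0.002*(p-[0.05,.3,.4,.45,0,.25,.075])]),[0.05,.3,.4,.45,0,.25,.075],loss="soft_l1",f_scale=.003)
print(res.x,[round(1000*np.linalg.norm(fk(res.x,q)[0]-t),1) for q,t,_ in D])
q,t,r=D[-1]; print(fk(res.x,q)[1].as_matrix().T@R.from_rotvec(r).as_matrix())
E
```

```text
t 19.2667 pos [ 0.4597 -0.0254  0.1528] q [-0.2182 -0.2962  2.0646  0.002   1.3751 -1.423 ] F [ 0.8689 -0.731   0.6565] open 0.060088740173044816
wrist driver_grip 0.67 [ 0.4598 -0.0322  0.0105]
wrist driver_tip 0.84 [ 0.5673 -0.0702  0.0085]
wrist screwdriver 0.75 [ 0.496  -0.0424 -0.0015]
wrist spacer 0.75 [ 0.5133  0.0577 -0.0001]
[0.     0.238  0.4264 0.6099 0.0957 0.2795 0.0742] [np.float64(0.0), np.float64(0.0), np.float64(0.0), np.float64(0.0), np.float64(0.0), np.float64(0.0), np.float64(0.0), np.float64(0.0), np.float64(0.0), np.float64(0.0), np.float64(0.0), np.float64(0.0), np.float64(0.0), np.float64(0.0), np.float64(0.0), np.float64(0.0), np.float64(0.0), np.float64(0.0), np.float64(0.0), np.float64(0.0), np.float64(0.0), np.float64(0.0), np.float64(0.0), np.float64(0.0), np.float64(0.0)]
[[-0. -1. -0.]
 [-0.  0. -1.]
 [ 1. -0. -0.]]
```

```bash
cat > ik.py <<'E'
from h import *
from scipy.optimize import least_squares
D=[json.loads(l) for l in open("log.txt")]
A=np.array([[0,-1,0],[0,0,-1],[1,0,0.]])
def fk(p,q):
    a1,h,L2,L3,e,L,b=p; Rz=R.from_euler("z",q[0]); Ry=lambda a:R.from_euler("y",a)
    R3=Ry(q[1]+q[2]); r=np.array([a1,b,h])+Ry(q[1]).apply([0,0,L2])+R3.apply([e,0,L3])
    W=Rz*R3*R.from_euler("z",q[3])*Ry(q[4])*R.from_euler("z",q[5])
    return Rz.apply(r)+W.apply([0,0,L]),W.as_matrix()@A
p0=[0,.238,.4264,.6099,.0957,.2795,.0742]
P=least_squares(lambda p:np.concatenate([fk(p,q)[0]-np.array(t) for q,t,_ in D]),p0,xtol=1e-14,ftol=1e-14).x
lo=np.array([-3.01,-1.01,.06,-1.02,.09,-3.14]);hi=np.array([3.01,2.22,2.58,4.17,2.62,3.14])
def ik(pos,Rm,seeds):
    best=None
    for s in seeds:
        f=lambda q:np.r_[10*(fk(P,q)[0]-pos),R.from_matrix(fk(P,q)[1].T@Rm).as_rotvec()]
        r=least_squares(f,np.clip(s,lo+.01,hi-.01),bounds=(lo,hi))
        if best is None or r.cost<best.cost: best=r
    return best.x,np.sqrt(2*best.cost)
def final(al,ph):
    a,p=np.radians([al,ph]); h=np.array([np.cos(p),np.sin(p),0]); z=np.array([0,0,1.])
    x=np.cos(a)*h-np.sin(a)*z; zt=-np.sin(a)*h-np.cos(a)*z; return np.c_[x,np.cross(zt,x),zt]
E
python3 - <<'E'
from ik import *
print(P,max(np.linalg.norm(fk(P,q)[0]-t) for q,t,_ in D))
sp=np.array([.510,.057]); hz=.046+.058
rng=np.random.default_rng(0)
for al in (0,20,30,40,50):
  for ph in (-60,-30,0,30,60,90):
    Rm=final(al,ph); pos=np.r_[sp,hz]+.019*Rm[:,0]
    q,e=ik(pos,Rm,[[.2,0,2,0,.5,1.5],[.2,-.3,2,1.3,1,1.5],[.2,-.3,2,-.8,1,1.5]])
    if e<.01: print(al,ph,e,q)
g=np.r_[.5675,.2435,.032]
for al in (0,20,30,40,50):
    Rm=down(110.2,al); print("grasp",al,ik(g+.019*Rm[:,0],Rm,[[.3,.1,1.9,0,1.2,-1.6]]))
E
```

```text
[0.     0.238  0.4264 0.6099 0.0957 0.2795 0.0742] 4.594889227755668e-16
0 30 1.673429823105804e-13 [-0.5075  0.0556  2.4948  2.0323  1.2803 -1.0484]
0 60 1.7297752965465675e-15 [-0.5974  0.2779  2.2157  1.5119  1.6153 -0.9241]
0 90 1.9167244752144003e-15 [-0.5152  0.4838  1.9078  1.178   1.9133 -0.8895]
20 30 2.5695996707597933e-13 [-0.4617 -0.2937  2.5328  1.6388  0.9027 -0.5857]
20 60 5.118812234918918e-13 [-0.5591  0.0278  2.2555  1.2804  1.3711 -0.6895]
20 90 2.5679163036018344e-15 [-0.4898  0.2855  1.956   0.9913  1.7049 -0.7988]
30 30 1.364230314744243e-15 [-0.4099 -0.3858  2.5033  1.3459  0.7952 -0.2781]
30 60 7.27397897637305e-15 [-0.5126 -0.07    2.2537  1.1348  1.2709 -0.543 ]
30 90 1.0177106924640879e-15 [-0.4579  0.1926  1.9757  0.8904  1.606  -0.7347]
40 0 1.2741350981907019e-15 [-0.0557 -0.5152  2.5089  0.1555  0.2791  1.3854]
40 30 5.213074768860799e-13 [-0.3463 -0.4159  2.4469  1.0238  0.7552  0.0456]
40 60 2.0560015558577833e-15 [-0.4501 -0.1408  2.2371  0.9662  1.1906 -0.3789]
40 90 3.9000777791311635e-13 [-0.4131  0.1084  1.9915  0.7793  1.5118 -0.6567]
50 -30 1.1
[... 222 characters left out ...]
6]
50 60 1.4578536859090708e-15 [-0.3749 -0.1816  2.2071  0.7771  1.1352 -0.2003]
50 90 1.7762403706405976e-15 [-0.3559  0.0361  2.0027  0.6548  1.4246 -0.5632]
grasp 0 (array([ 0.2849,  0.2603,  1.7725,  0.    ,  1.1088, -1.6385]), np.float64(1.476377288682689e-11))
grasp 20 (array([ 0.2734,  0.0968,  1.9929,  0.0418,  0.7042, -1.6771]), np.float64(5.4595667297092254e-11))
grasp 30 (array([ 0.2666,  0.0402,  2.0936,  0.0917,  0.4875, -1.7264]), np.float64(3.3984067253213656e-13))
grasp 40 (array([ 0.2594,  0.0094,  2.1826,  0.2344,  0.2603, -1.869 ]), np.float64(3.077621368237837e-12))
grasp 50 (array([ 0.2462,  0.0124,  2.2548,  1.5009,  0.09  , -3.14  ]), np.float64(0.008656095613173856))
```

View pics/w9.png

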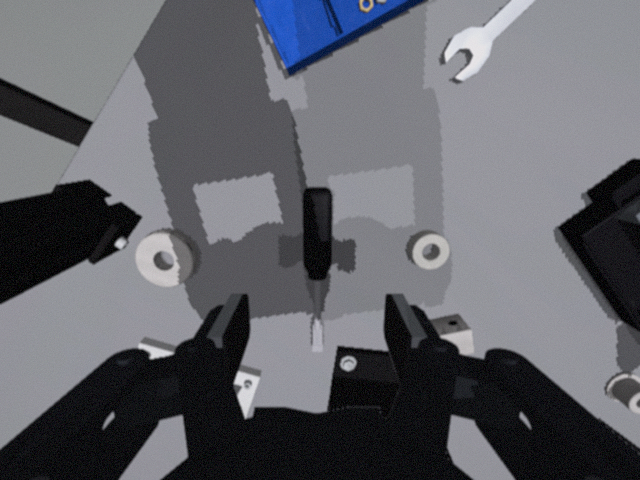

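The driver lies on the worktop at (317,230) and the spacer is untouched at (431,250). Before picking the final approach, I'll locate the raised black tables by triangulating their corners, and see how far the planned wrist stays from them.

```bash
python3 - <<'E'
from ik import *
def tri(a,b):
    r=[]
    for c,uv in(("top",a),("scene",b)):
        k=calibration(c); M=np.asarray(k["cam_to_world"]); r.append((M[:3,3],M[:3,:3]@np.array([(uv[0]-k["cx"])/k["fx"],(uv[1]-k["cy"])/k["fy"],1])))
    (o,u),(p,v)=r; s=np.linalg.lstsq(np.c_[u,-v],p-o,rcond=None)[0]; return (o+u*s[0]+p+v*s[1])/2,np.linalg.norm(o+u*s[0]-p-v*s[1])
print("right table corner",tri((437,318),(492,130)))
print("cams",calibration("top")["cam_to_world"][:3,3],calibration("scene")["cam_to_world"][:3,3])
for al,ph in((30,30),(30,45),(30,60),(40,30),(40,45)):
    Rm=final(al,ph); pos=np.r_[.510,.057,.104]+.019*Rm[:,0]
    q,e=ik(pos,Rm,[[.2,-.3,2,1.3,1,1.5],[-.4,-.1,2.3,1.2,1,-.4]]); print(al,ph,q,round(e,4),"wrist",pos-.2795*Rm[:,0])
im=cv2.imread("pics/scene0.png"); print(0)
E
```

```text
right table corner (array([ 0.3634, -0.0999,  0.2389]), np.float64(0.0019108583758913522))
cams [0.4537 0.067  1.2894] [0.279  0.5314 0.8712]
30 30 [-0.4099 -0.3858  2.5033  1.3459  0.7952 -0.2781] 0.0 wrist [ 0.3146 -0.0558  0.2342]
30 45 [-0.4892 -0.2261  2.3879  1.251   1.0604 -0.427 ] 0.0 wrist [ 0.3505 -0.1025  0.2342]
30 60 [-0.5126 -0.07    2.2537  1.1348  1.2709 -0.543 ] 0.0 wrist [ 0.3972 -0.1384  0.2342]
40 30 [-0.3463 -0.4159  2.4469  1.0238  0.7552  0.0456] 0.0 wrist [ 0.3372 -0.0428  0.2714]
40 45 [-0.4216 -0.2817  2.352   1.0261  0.9918 -0.1998] 0.0 wrist [ 0.3689 -0.0841  0.2714]
0
```

The right-hand black table has its corner at about (0.363, -0.10) and is 0.24 m high, so the wrist must stay left of it. I'll therefore grasp with a tilt of about 40° and finish with the tool pointing straight forward (φ≈0).

>>> arm_command:
  plan:
    - [[0,0,0,-7,0,0,0.06],[0,0,0,-7,0,0,0.06],[0,0,0,-7,0,0,0.06],[0,0,0,-7,0,0,0.06],[0,0,0,-7,0,0,0.06],[0,0,0,-6,0,0,0.06],[0,0.0306,0.02,0,0,0,0.06],[0,0.0306,0.02,0,0,0,0.06],[0,0.0306,0.02,0,0,0,0.06],[0,0.0306,0.02,0,0,0,0.06],[0,0.0306,0.02,0,0,0,0.06],[0,0.0306,0.02,0,0,0,0.06],[0,0.0306,0.02,0,0,0,0.06],[0,0,0,0,-7,0,0.06],[0,0,0,0,-7,0,0.06],[0,0,0,0,-7,0,0.06],[0,0,0,0,-6,0,0.06],[0,0,0,0,0,0,0.06]]

```text
t: 21.02
tool_pos: [0.4855, 0.2368, 0.0885]
tool_rot: [-0.189, 1.17, 0.346]
contact_force: [-0.6, -0.6, -1.0]
opening: 0.0602
```

```bash
python3 - <<'E'
from ik import *
log(); 
g=np.r_[.5673,.2432,.032]; Rm=down(110.2,40); togo(g-.081*Rm[:,0],Rm)
for al in (35,38,40,42,45):
  Rm=down(110.2,al); print("grasp",al,ik(g+.019*Rm[:,0],Rm,[[.3,.1,1.9,0,1.2,-1.6]]))
  for ph in (-10,0,10):
   for h in (.104,.114):
    Rm=final(al,ph); pos=np.r_[.510,.057,h]+.019*Rm[:,0]
    q,e=ik(pos,Rm,[[0,-.5,2.4,.1,.3,1.4]]); print(al,ph,h,q,round(e,4))
im,M=snap("wrist","w10.png"); pts("wrist",M,["hex_mid","go_tip","go_gauge","spacer"])
E
```

```text
t 21.0167 pos [0.4855 0.2368 0.0885] q [ 0.2822 -0.2642  2.1923  0.0879  0.8268 -1.6992] F [-0.6176 -0.6287 -0.9825] open 0.06018559850565706
togo mm [  4.3245 -22.5177  26.898 ] deg [ -0.1265 -17.5368  -2.1823]
grasp 35 (array([ 0.2625,  0.0204,  2.1406,  0.1412,  0.3751, -1.7761]), np.float64(5.931714352278748e-10))
35 -10 0.104 [ 0.0656 -0.4684  2.5162 -0.9336  0.2448  2.6294] 0.0
35 -10 0.114 [ 0.0656 -0.4983  2.5145 -0.8395  0.2648  2.5321] 0.0
35 0 0.104 [-0.0583 -0.5232  2.5489  0.2973  0.1638  1.2438] 0.0
35 0 0.114 [-0.0583 -0.5541  2.5471  0.2486  0.1954  1.2933] 0.0
35 10 0.104 [-0.1831 -0.5303  2.553   1.0078  0.3459  0.3797] 0.0
35 10 0.114 [-0.1831 -0.5614  2.5512  0.9345  0.3645  0.4579] 0.0
grasp 38 (array([ 0.2604,  0.0124,  2.1667,  0.189 ,  0.3064, -1.8239]), np.float64(5.447287132896661e-15))
38 -10 0.104 [ 0.0594 -0.4701  2.4955 -0.7007  0.2873  2.3966] 0.0
38 -10 0.114 [ 0.0594 -0.4979  2.4929 -0.6395  0.3111  2.3326] 0.0
38 0 0.104 [-0.0568 -0.52    2.5255  0.1944  0.2335  1.3465] 0.0
38 0 0.114 [-0.0568 -0.5486  2.5228  0.172   0.2643  1.3697] 0.0
38 10 0.104 
[... 1103 characters left out ...]
.596   0.4507  0.7936] 0.0
grasp 45 (array([ 0.2552,  0.0057,  2.2219,  0.4854,  0.1478, -2.1206]), np.float64(1.852269865277879e-11))
45 -10 0.104 [ 0.0447 -0.4563  2.4403 -0.3936  0.4127  2.0906] 0.0
45 -10 0.114 [ 0.0447 -0.48    2.4363 -0.3707  0.4385  2.0655] 0.0
45 0 0.104 [-0.0531 -0.495   2.4646  0.099   0.389   1.4416] 0.0
45 0 0.114 [-0.0531 -0.5192  2.4604  0.0927  0.4172  1.4485] 0.0
45 10 0.104 [-0.1511 -0.5     2.4676  0.5221  0.4708  0.8626] 0.0
45 10 0.114 [-0.1511 -0.5242  2.4634  0.4957  0.4956  0.8924] 0.0
wrist hex_mid 0.92 [0.5706 0.2464 0.0318]
wrist go_tip 0.81 [0.6239 0.2624 0.035 ]
wrist go_gauge 0.61 [0.575  0.2399 0.0237]
wrist spacer 0.74 [ 0.511   0.0571 -0.0022]
```

View pics/w10.png

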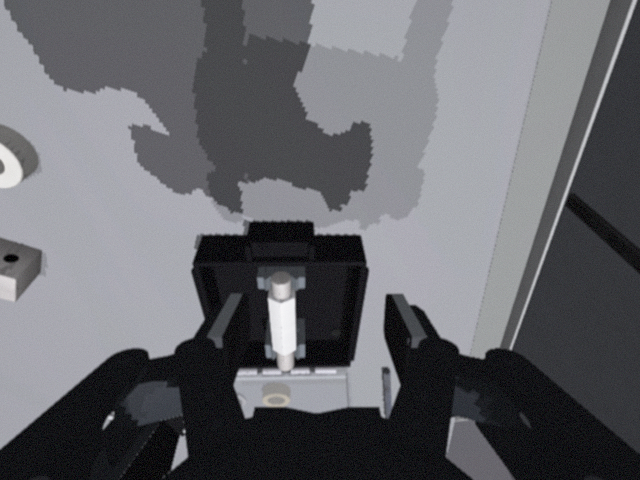

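The wrist view shows the gauge at (283,320) inside the open case, still left of centre. I'm going to the tilted standoff and will then centre on the mask.

>>> arm_command:
  plan:
    - [[-0.02,-0.008,0,0,-7,0,0.06],[-0.01,-0.007,0.008,0,-7,0,0.06],[0,-0.007,0.008,0,-4,-1,0.06],[0,0,0.004,0,0,0,0.06],[0,0,0,0,0,0,0.06],[0,0,0,0,0,0,0.06]]

```text
t: 21.77
tool_pos: [0.5138, 0.2185, 0.139]
tool_rot: [-0.134, 0.845, 0.343]
contact_force: [0.1, 0.4, -1.2]
opening: 0.0599
```

```bash
cat > gz.py <<'E'
from ik import *
log()
g=np.r_[.5690,.2444,.032]; Rm=down(110.2,40); togo(g-.081*Rm[:,0],Rm)
im,M=snap("wrist","w11.png"); pts("wrist",M,["hex_mid","go_tip","go_gauge"])
m=cut_out("wrist","go_gauge")[0]; v,u=np.nonzero(m["mask"]); print(m["conf"],len(u))
Q=plane("wrist",M,np.c_[u,v],0.036)[:,:2]; c=Q.mean(0); w,V=np.linalg.eigh(np.cov((Q-c).T)); a=V[:,1]*np.sign(V[0,1]); s=(Q-c)@a
print("yaw",np.degrees(np.arctan2(a[1],a[0])),"c",c,"ends",c+a*s.min(),c+a*s.max(),"hex from go",c+a*(s.max()-.058))
E
python3 gz.py
```

```text
t 21.7667 pos [0.5138 0.2185 0.139 ] q [ 0.2141 -0.4556  2.3266  0.2023  0.5666 -1.8376] F [ 0.0653  0.4485 -1.1717] open 0.05990601287234343
togo mm [ 39.5886   4.3635 -23.1599] deg [-0.5121  1.2388 -0.9824]
wrist hex_mid 0.85 [0.5715 0.2461 0.0309]
wrist go_tip none
wrist go_gauge 0.74 [0.5761 0.2421 0.0231]
0.58 1870
yaw 19.402008381387756 c [0.5618 0.2414] ends [0.5176 0.2258] [0.6253 0.2637] hex from go [0.5706 0.2444]
```

>>> arm_command:
  plan:
    - [[0.012,0.004,-0.012,-0.5,1.2,-1,0.05],[0.014,0,-0.01,0,0,0,0.05],[0.014,0,0,0,0,0,0.05],[0.002,0,0,0,0,0,0.05],[0,0,0,0,0,0,0.05]]

```text
t: 22.43
tool_pos: [0.5226, 0.2277, 0.0919]
tool_rot: [-0.155, 0.863, 0.331]
contact_force: [-0.8, 0.4, -0.0]
opening: 0.0499
```

```bash
sed -i 's/.5690,.2444,.032/.5700,.2445,.032/' gz.py; python3 gz.py
```

```text
t 22.4333 pos [0.5226 0.2277 0.0919] q [ 0.2465 -0.3187  2.3114  0.1549  0.4578 -1.7929] F [-0.7803  0.3599 -0.0204] open 0.04988480259339267
togo mm [-2.8236 -0.5653  0.0044] deg [ 0.0963  0.0327 -0.0055]
wrist hex_mid 0.96 [0.5696 0.2463 0.0294]
wrist go_tip 0.63 [0.6214 0.2635 0.0338]
wrist go_gauge 0.94 [0.5746 0.2401 0.0236]
0.67 13668
yaw 20.017622108240072 c [0.8295 0.3401] ends [0.6178 0.263 ] [1.2703 0.5007] hex from go [1.2158 0.4808]
```

>>> arm_command:
  plan:
    - [[0.018,0,0,0,0,0,0.05],[0.018,0,0,0,0,0,0.05],[0.018,0,0,0,0,0,0.05],[0.014,0,0,0,0,0,0.05],[0.006,0,0,0,0,0,0.05],[0.002,0,0,0,0,0,0.05],[0,0,0,0,0,0,0.05]]

```text
t: 23.27
tool_pos: [0.5754, 0.2458, 0.0428]
tool_rot: [-0.153, 0.845, 0.33]
contact_force: [0.5, 0.3, 0.5]
opening: 0.0499
```

```bash
python3 - <<'E'
from h import *
log(); g=np.r_[.570,.2452,.032]; Rm=down(110.2,40); togo(g+.019*Rm[:,0],Rm)
E
```

```text
t 23.2667 pos [0.5754 0.2458 0.0428] q [ 0.2577 -0.0591  2.2008  0.2109  0.2914 -1.8466] F [0.4965 0.3301 0.4923] open 0.04993652228130676
togo mm [ 23.6253   1.3781 -11.4288] deg [0.1137 1.0606 0.1188]
```

>>> arm_command:
  plan:
    - [[0.008,0.001,-0.006,0,0.8,0,0.05],[0.009,0,-0.004,0,0.2,0,0.05],[0.006,0,-0.002,0,0,0,0.05],[0.002,0,0,0,0,0,0.05],[0,0,0,0,0,0,0.05]]

```text
t: 23.68
tool_pos: [0.5832, 0.2496, 0.0202]
tool_rot: [-0.156, 0.855, 0.329]
contact_force: [-0.6, 0.4, 0.4]
opening: 0.0498
```

```bash
python3 - <<'E'
from h import *
log(); g=np.r_[.570,.2452,.032]; Rm=down(110.2,40); togo(g+.019*Rm[:,0],Rm)
E
```

```text
t 23.6833 pos [0.5832 0.2496 0.0202] q [ 0.2623  0.0134  2.1754  0.2243  0.2551 -1.8594] F [-0.5704  0.3807  0.4333] open 0.04983842473065433
togo mm [ 1.0257  0.4187 -3.0808] deg [0.1405 0.4328 0.1365]
```

>>> arm_command:
  plan:
    - [[0.001,0,-0.003,0,0.4,0,0.05],[0,0,0,0,0,0,0.03],[0,0,0,0,0,0,0.01],[0,0,0,0,0,0,0.005],[0,0,0,0,0,0,0.005],[0,0,0,0,0,0,0.005],[0,0,0,0,0,0,0.005],[0,0,0,0,0,0,0.005]]
  squeeze: 80

```text
t: 24.35
tool_pos: [0.5815, 0.2493, 0.0195]
tool_rot: [-0.156, 0.861, 0.329]
contact_force: [0.6, 0.6, -0.5]
opening: 0.0169
```

```bash
python3 - <<'E'
from h import *
log(); g=np.r_[.570,.2452,.032]; Rm=down(110.2,40); togo(g+.019*Rm[:,0],Rm)
E
```

```text
t 24.35 pos [0.5815 0.2493 0.0195] q [ 0.2626  0.0116  2.1768  0.2188  0.2607 -1.8536] F [ 0.5799  0.5756 -0.5408] open 0.016856850627217073
togo mm [ 1.583   0.1148 -1.2744] deg [0.1302 0.1274 0.1136]
```

Gripped. I'll plan the lift, turn and final waypoints with the joint model.

```bash
python3 - <<'E'
from ik import *
R0=T()[:3,:3]; q=ctrl.get_obs()["q"]
def show(n,hex_,Rm,q):
    q,e=ik(np.array(hex_)+.019*Rm[:,0],Rm,[q]); print(n,q,round(e,4)); return q
q=show("up",[.57,.2452,.10],R0,q); q=show("up2",[.57,.2452,.18],R0,q)
q=show("back",[.50,.22,.20],R0,q)
for k in (60,120,180):
    Rk=R0@R.from_euler("x",k,degrees=True).as_matrix(); q=show(f"rot{k}",[.50,.22,.20],Rk,q)
Rf=final(40,0); print("rot to final after 180",np.degrees(R.from_matrix(Rk.T@Rf).as_rotvec()), "with yaw20", np.degrees(R.from_matrix(Rk.T@final(40,20)).as_rotvec()))
q=show("turned",[.5,.22,.2],Rf,q); q=show("over",[.51,.057,.2],Rf,q); show("fin",[.51,.057,.106],Rf,q)
E
```

```text
up [ 0.2627 -0.1254  2.1668  0.1421  0.4053 -1.7726] 0.0
up2 [ 0.2627 -0.2552  2.1255  0.1028  0.5752 -1.7282] 0.0
back [ 0.2462 -0.5117  2.275   0.1055  0.6833 -1.7364] 0.0
rot60 [ 0.2462 -0.5117  2.275   0.1055  0.6833 -0.6892] 0.0
rot120 [ 0.2462 -0.5117  2.275   0.1055  0.6833  0.358 ] 0.0
rot180 [ 0.2462 -0.5117  2.275   0.1055  0.6833  1.4052] 0.0
rot to final after 180 [14.4236  9.7396 14.2162] with yaw20 [0.2812 9.8723 0.0398]
turned [ 0.4314 -0.4911  2.3171 -0.6226  0.5816  2.3987] 0.0
over [-0.0557 -0.716   2.4478  0.0832  0.5394  1.4636] 0.0
fin [-0.0557 -0.5207  2.5084  0.1522  0.2852  1.3888] 0.0
```

>>> arm_command:
  plan:
    - [[-0.006,0,0.005,0,0,0,0.005],[-0.0115,0,0.0096,0,0,0,0.005],[-0.0153,0,0.0129,0,0,0,0.005],[-0.0153,0,0.0129,0,0,0,0.005],[-0.019,0,0.016,0,0,0,0.005],[-0.019,0,0.016,0,0,0,0.005],[-0.019,0,0.016,0,0,0,0.005],[-0.019,0,0.016,0,0,0,0.005],[-0.015,0,-0.012,0,0,0,0.005],[-0.018,0,-0.022,0,0,0,0.005],[-0.012,0,-0.015,0,0,0,0.005],[0,0,0,0,0,0,0.005],[0,0,0,0,0,0,0.005]]

```text
t: 25.43
tool_pos: [0.5145, 0.2239, 0.1964]
tool_rot: [-0.159, 0.865, 0.325]
contact_force: [0.2, 0.5, -0.9]
opening: 0.0165
```

```bash
python3 - <<'E'
from h import *
log(); 
for c in ("scene","top"):
    im,M=snap(c,c+"12.png"); pts(c,M,["hex_mid","go_tip","lid_tab"])
P=T(); go=(P@np.r_[-.019+.058*np.sin(np.radians(40)),0,.058*np.cos(np.radians(40)),1])[:3]; print("kin hex",(P@[-.019,0,0,1])[:3],"go",go)
E
```

```text
t 25.4333 pos [0.5145 0.2239 0.1964] q [ 0.247  -0.5129  2.2556  0.0945  0.7073 -1.7259] F [ 0.1634  0.464  -0.8925] open 0.016536649469824465
scene hex_mid 0.89 [0.5031 0.2184 0.2088]
scene go_tip 0.93 [0.5588 0.237  0.2115]
scene lid_tab 0.78 [0.6806 0.2817 0.1626]
top hex_mid 0.78 [0.5034 0.2191 0.2073]
top go_tip 0.54 [0.5561 0.24   0.2092]
top lid_tab 0.78 [0.6768 0.2811 0.1598]
kin hex [0.5035 0.2201 0.2096] go [0.558  0.24   0.2093]
```

The gauge is out and matches the kinematic estimate. I'm now turning it about the tool axis.

>>> arm_command:
  plan:
    - [[0,0,0,7,0,0,0.005],[0,0,0,7,0,0,0.005],[0,0,0,7,0,0,0.005],[0,0,0,7,0,0,0.005],[0,0,0,7,0,0,0.005],[0,0,0,7,0,0,0.005],[0,0,0,7,0,0,0.005],[0,0,0,7,0,0,0.005],[0,0,0,7,0,0,0.005],[0,0,0,7,0,0,0.005],[0,0,0,7,0,0,0.005],[0,0,0,7,0,0,0.005],[0,0,0,7,0,0,0.005],[0,0,0,7,0,0,0.005],[0,0,0,7,0,0,0.005],[0,0,0,7,0,0,0.005],[0,0,0,7,0,0,0.005],[0,0,0,7,0,0,0.005],[0,0,0,7,0,0,0.005],[0,0,0,7,0,0,0.005]]

```text
t: 27.5
tool_pos: [0.5178, 0.225, 0.1883]
tool_rot: [2.119, 0.729, -0.915]
contact_force: [-0.4, 0.2, -1.3]
opening: 0.0168
```

```bash
python3 - <<'E'
from ik import *
log(); Rf=final(40,20); togo(np.array([.50,.22,.20])+.019*Rf[:,0],Rf)
E
```

```text
t 27.5 pos [0.5178 0.225  0.1883] q [ 0.2476 -0.4834  2.2451  0.0942  0.7057  0.7762] F [-0.3666  0.1652 -1.2805] open 0.016831061617125782
togo mm [-2.0274 -3.0862  1.8132] deg [36.7779 10.7753  3.4322]
```

>>> arm_command:
  plan:
    - [[0,0,0,7,0,0,0.005],[0,0,0,7,0,0,0.005],[0,0,0,7,0,0,0.005],[0,0,0,7,0,0,0.005],[0,0,0,6,0,0,0.005],[0,0,0,2,5,0,0.005],[0,0,0,0,5,0,0.005],[0,0,0,0,0,0,0.005]]

```text
t: 28.17
tool_pos: [0.52, 0.2256, 0.1872]
tool_rot: [2.798, 0.487, -1.046]
contact_force: [-0.8, 0.2, -3.2]
opening: 0.0167
```

```bash
python3 - <<'E'
from ik import *
log(); Rf=final(40,20); togo(np.array([.50,.22,.20])+.019*Rf[:,0],Rf)
Rf=final(40,0);togo(np.array([.51,.057,.18])+.019*Rf[:,0],Rf)
D_=(np.array([.51,.057,.18])-(T()@[-.019,0,0,1])[:3]); print("delta in final frame",Rf.T@D_,"world",D_)
E
```

```text
t 28.1667 pos [0.52   0.2256 0.1872] q [ 0.2366 -0.5536  2.351   0.1746  0.4978  1.3509] F [-0.7969  0.1782 -3.2413] open 0.016675686023254914
togo mm [-5.0285 -1.5811  3.6462] deg [-0.4436  0.9614 -0.1079]
togo mm [-27.2891 160.3803  48.456 ] deg [12.5425  0.9986 15.1029]
delta in final frame [0.0153 0.1637 0.0129] world [ 0.0035 -0.1637 -0.0197]
```

>>> arm_command:
  plan:
    - [[-0.004,0.025,0.0075,0,0,0,0.005],[-0.005,0.028,0.0085,0,0,0,0.005],[-0.005,0.028,0.0085,0,0,0,0.005],[0,0.01,0.002,4.2,0.3,5,0.005],[0,0.01,0.002,4.2,0.3,5,0.005],[0,0.01,0.002,4.2,0.3,5,0.005],[0.002,0.02,0.001,0,0,0,0.005],[0.002,0.02,0.001,0,0,0,0.005],[0,0,0,0,0,0,0.005],[0,0,0,0,0,0,0.005]]

```text
t: 29.0
tool_pos: [0.5331, 0.0749, 0.1711]
tool_rot: [2.894, 0.154, -1.102]
contact_force: [-0.8, -0.4, -0.5]
opening: 0.0166
```

```bash
python3 - <<'E'
from ik import *
log(); Rf=final(40,0);togo(np.array([.51,.057,.17])+.019*Rf[:,0],Rf)
for c in ("scene","top","wrist"):
    im,M=snap(c,c+"13.png"); pts(c,M,["hex_mid","go_tip","spacer"])
P=T(); a=np.radians(40); print("kin hex",(P@[-.019,0,0,1])[:3],"go",(P@np.r_[-.019+.058*np.sin(a),0,.058*np.cos(a),1])[:3])
E
```

```text
t 29.0 pos [0.5331 0.0749 0.1711] q [-0.0655 -0.6385  2.4239  0.2514  0.5344  1.2356] F [-0.8119 -0.4233 -0.5238] open 0.016635953317949374
togo mm [ 1.1173 16.7993 16.9426] deg [4.1398 1.6852 4.5529]
scene hex_mid 0.78 [0.5224 0.0717 0.186 ]
scene go_tip 0.72 [0.5196 0.0735 0.1308]
scene spacer 0.75 [0.5075 0.0574 0.0034]
top hex_mid 0.55 [0.5175 0.0738 0.1831]
top go_tip none
top spacer 0.49 [0.5085 0.0571 0.0006]
wrist hex_mid 0.67 [0.521  0.078  0.1826]
wrist go_tip 0.74 [0.5186 0.0743 0.1275]
wrist spacer 0.6 [ 0.5069  0.0585 -0.0009]
kin hex [0.5185 0.0741 0.1832] go [0.5169 0.0738 0.1253]
```

>>> arm_command:
  plan:
    - [[0,0.008,0.008,4,1.6,4.5,0.005],[0,0.008,0.01,0,0,0,0.005],[0.004,0,0.008,0,0,0,0.005],[0.005,0,0.008,0,0,0,0.005],[0,0,0,0,0,0,0.005],[0,0,0,0,0,0,0.005]]

```text
t: 30.1
tool_pos: [0.5197, 0.0607, 0.1395]
tool_rot: [2.934, 0.046, -1.086]
contact_force: [-0.5, -0.1, -0.8]
opening: 0.0168
```

```bash
cat > fin.py <<'E'
from ik import *
log(); Rf=final(40,0);togo(np.array([.509,.0575,.107])+.019*Rf[:,0],Rf)
def circ(c,M):
    L=cut_out(c,"spacer")
    if not L: print(c,"no mask"); return
    m=L[0]["mask"].astype(np.uint8); k=calibration(c)
    def ren(p):
        im=np.zeros((480,640),np.uint8)
        a=np.linspace(0,2*np.pi,60); P3=[np.array([p[0]+.016*np.cos(t),p[1]+.016*np.sin(t),z]) for z in(0,.016) for t in a]
        return np.mean([[x.min(),x.max()] for x in np.array([proj(c,M,q) for q in P3]).T],1)
    v,u=np.nonzero(m); tgt=np.array([(u.min()+u.max())/2,(v.min()+v.max())/2])
    r=least_squares(lambda p:ren(p)-tgt,[.509,.0575],diff_step=1e-3); print(c,L[0]["conf"],m.sum(),"spacer bbox fit",r.x,"touch",u.min(),u.max(),v.min(),v.max())
for c in ("scene","top","wrist"):
    im,M=snap(c,c+"14.png"); M=np.asarray(M); pts(c,M,["hex_mid","go_tip","spacer"]); circ(c,M)
P=T(); a=np.radians(40); print("kin hex",(P@[-.019,0,0,1])[:3],"go",(P@np.r_[-.019+.058*np.sin(a),0,.058*np.cos(a),1])[:3])
E
python3 fin.py
```

```text
t 30.1 pos [0.5197 0.0607 0.1395] q [-0.0656 -0.6517  2.4936  0.1703  0.4457  1.352 ] F [-0.4775 -0.0901 -0.8156] open 0.01683141226110972
togo mm [32.0101  3.218  31.4874] deg [1.2579 0.6143 1.3439]
scene hex_mid 0.6 [0.5091 0.0614 0.1541]
scene go_tip 0.67 [0.5072 0.0584 0.0946]
scene spacer 0.68 [ 0.5101  0.0555 -0.0023]
scene 0.71 10348 spacer bbox fit [0.6382 0.2351] touch 155 303 230 354
top hex_mid 0.4 [0.5066 0.0582 0.1556]
top go_tip 0.67 [0.5936 0.0419 0.0014]
top spacer 0.52 [0.5078 0.0601 0.0047]
top no mask
wrist hex_mid 0.98 [0.5078 0.061  0.1523]
wrist go_tip 0.8 [0.507  0.0606 0.098 ]
wrist spacer 0.75 [ 0.5104  0.0597 -0.0013]
wrist 0.69 1067 spacer bbox fit [0.5089 0.059 ] touch 296 338 364 406
kin hex [0.5054 0.0602 0.1525] go [0.5048 0.06   0.0945]
```

View pics/wrist14.png

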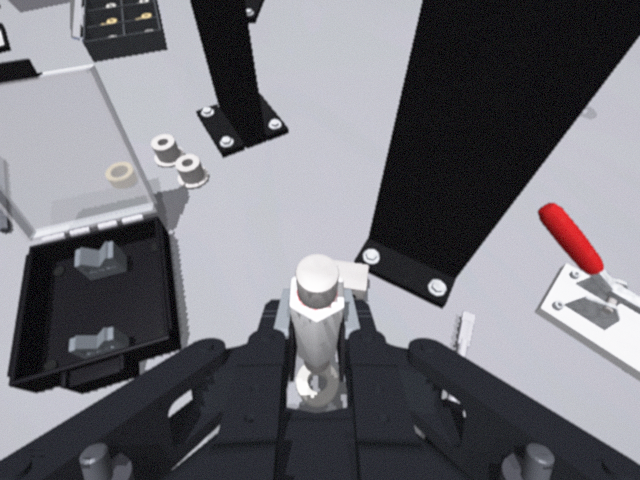

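The wrist view shows the gauge upright with its no-go end up at (317,270) and the spacer under it at (317,383). I'll pin the spacer down from the earlier unobstructed pictures.

```bash
python3 - <<'E'
from ik import *
def ring(fn,c,M,g):
    im=cv2.imread("pics/"+fn,0).astype(float); uv=proj(c,M,[*g,.016]); u,v=uv.astype(int); w=26
    sub=im[v-w:v+w,u-w:u+w]; bg=np.median(sub); th=(bg+np.percentile(sub,98.5))/2
    m=(sub>th).astype(np.uint8); n,l,st,ce=cv2.connectedComponentsWithStats(m)
    i=min(range(1,n),key=lambda i:np.hypot(*(ce[i]-w))if st[i,4]>15 else 99)
    cnt=cv2.findContours((l==i).astype(np.uint8),cv2.RETR_EXTERNAL,cv2.CHAIN_APPROX_NONE)[0][0]
    (x,y),r=cv2.minEnclosingCircle(cnt); mo=cv2.moments(cv2.convexHull(cnt)); cx,cy=mo["m10"]/mo["m00"],mo["m01"]/mo["m00"]
    for q in((x,y),(cx,cy)): print(fn,"bg",bg,"th",th,"r",r,plane(c,M,[q[0]+u-w,q[1]+v-w],.016)[0])
for c,f in(("top","top0.png"),("scene","scene0.png"),("top","t8.png"),("scene","s8.png")): ring(f,c,np.asarray(calibration(c)["cam_to_world"]),[.509,.0575])
he=calibration("wrist")["hand_eye"]
for q,t,r in D:
    if abs(t[2]-.1528)<1e-3 and abs(t[0]-.4597)<1e-3:
        M=np.eye(4); M[:3,:3]=R.from_rotvec(r).as_matrix(); M[:3,3]=t; ring("w9.png","wrist",M@he,[.511,.0577])
E
```

```text
top0.png bg 199.0 th 225.0 r 7.537338733673096 [0.5111 0.0587 0.016 ]
top0.png bg 199.0 th 225.0 r 7.537338733673096 [0.5109 0.059  0.016 ]
scene0.png bg 135.0 th 158.0 r 8.732224464416504 [0.5115 0.0565 0.016 ]
scene0.png bg 135.0 th 158.0 r 8.732224464416504 [0.5113 0.0575 0.016 ]
t8.png bg 211.0 th 231.0 r 7.235710144042969 [0.5112 0.0595 0.016 ]
t8.png bg 211.0 th 231.0 r 7.235710144042969 [0.5111 0.0592 0.016 ]
s8.png bg 137.0 th 160.5 r 8.747319221496582 [0.5112 0.0575 0.016 ]
s8.png bg 137.0 th 160.5 r 8.747319221496582 [0.5113 0.0579 0.016 ]
w9.png bg 131.0 th 161.22749999999996 r 18.379518508911133 [0.5133 0.0601 0.016 ]
w9.png bg 131.0 th 161.22749999999996 r 18.379518508911133 [0.5135 0.0602 0.016 ]
```

The sources give the spacer at about (0.5105, 0.0582). The grasp height and the camera marks agree that the gauge axis sits 2 mm forward of nominal, so I'm aiming the TCP at (0.523, 0.0582, 0.091).

```bash
python3 - <<'E'
from ik import *
log(); togo([.523,.0582,.091],final(40,0))
E
```

```text
t 30.85 pos [0.5198 0.0606 0.1402] q [-0.0658 -0.6528  2.4933  0.1703  0.4463  1.3518] F [ 0.6252  0.4498 -1.2834] open 0.016882915428344015
togo mm [34.3718  2.42   35.3293] deg [1.2645 0.5686 1.34  ]
```

>>> arm_command:
  plan:
    - [[0.008,0.0024,0.009,1.2,0.5,1.3,0.005],[0.01,0,0.01,0,0,0,0.005],[0.008,0,0.008,0,0,0,0.005],[0.004,0,0.004,0,0,0,0.005],[0.001,0,0.001,0,0,0,0.005],[0,0,0,0,0,0,0.005],[0,0,0,0,0,0,0.005]]

```text
t: 31.43
tool_pos: [0.5245, 0.058, 0.0969]
tool_rot: [2.954, -0.001, -1.069]
contact_force: [0.2, -0.4, -0.9]
opening: 0.0166
```

```bash
python3 - <<'E'
from ik import *
log(); togo([.523,.0582,.091],final(40,0))
E
```

```text
t 31.4333 pos [0.5245 0.058  0.0969] q [-0.0523 -0.5294  2.509   0.1399  0.2887  1.4032] F [ 0.1748 -0.37   -0.8513] open 0.016572098350142908
togo mm [ 2.6364 -0.2336  5.5445] deg [-0.0023 -0.2257 -0.0262]
```

>>> arm_command:
  plan:
    - [[0.002,0,0.004,0,-0.2,0,0.005],[0.001,0,0.002,0,0,0,0.005],[0,0,0,0,0,0,0.005],[0,0,0,0,0,0,0.005]]

```text
t: 31.77
tool_pos: [0.5242, 0.0578, 0.0927]
tool_rot: [2.954, -0.001, -1.068]
contact_force: [0.4, -0.1, -1.0]
opening: 0.017
```

```bash
python3 - <<'E'
from ik import *
log(); togo([.523,.0582,.091],final(40,0))
for c in ("scene","top","wrist"):
    im,M=snap(c,c+"15.png"); M=np.asarray(M); pts(c,M,["hex_mid","go_tip","spacer","lid_tab","driver_tip"])
    if c=="scene":
        u,v=proj(c,M,[.51,.058,.05]).astype(int); cv2.imwrite("pics/s15c.png",cv2.resize(im[v-50:v+50,u-60:u+60],None,fx=6,fy=6,interpolation=cv2.INTER_CUBIC)[...,::-1])
        print("crop origin",u-60,v-50,"predicted tip px",proj(c,M,[.5105,.0582,.046]),"bore top",proj(c,M,[.5105,.0582,.016]),"hex",proj(c,M,[.5105,.0582,.104]))
log()
E
```

```text
t 31.7667 pos [0.5242 0.0578 0.0927] q [-0.0526 -0.5193  2.5115  0.1466  0.2756  1.396 ] F [ 0.3636 -0.1442 -0.9677] open 0.0170227746505312
togo mm [ 0.174  -0.3651  2.0857] deg [ 0.0026 -0.2655 -0.039 ]
scene hex_mid 0.59 [0.5129 0.0577 0.1052]
scene go_tip 0.7 [0.5148 0.0543 0.0492]
scene spacer 0.76 [0.5098 0.0572 0.0019]
scene lid_tab 0.64 [ 0.5708 -0.0666  0.0126]
scene driver_tip 0.57 [ 0.5707 -0.0678  0.0105]
crop origin 288 184 predicted tip px [348.1585 235.7076] bore top [347.5501 244.9552] hex [349.4286 216.4038]
top hex_mid 0.66 [0.5116 0.0591 0.1061]
top go_tip none
top spacer none
top lid_tab 0.63 [0.6755 0.2809 0.1577]
top driver_tip 0.91 [ 0.5653 -0.0646  0.0118]
wrist hex_mid 0.77 [0.5104 0.0601 0.1037]
wrist go_tip 0.84 [0.5147 0.0581 0.0496]
wrist spacer 0.92 [ 0.5115  0.0565 -0.0015]
wrist lid_tab 0.45 [ 0.5989  0.047  -0.0032]
wrist driver_tip 0.75 [ 0.5663 -0.0707  0.0085]
t 32.6667 pos [0.5241 0.0579 0.0924] q [-0.0525 -0.519   2.5116  0.1465  0.2756  1.396 ] F [ 0.1023  0.5655 -1.5515] open 0.016792497186342056
```

View pics/s15c.png

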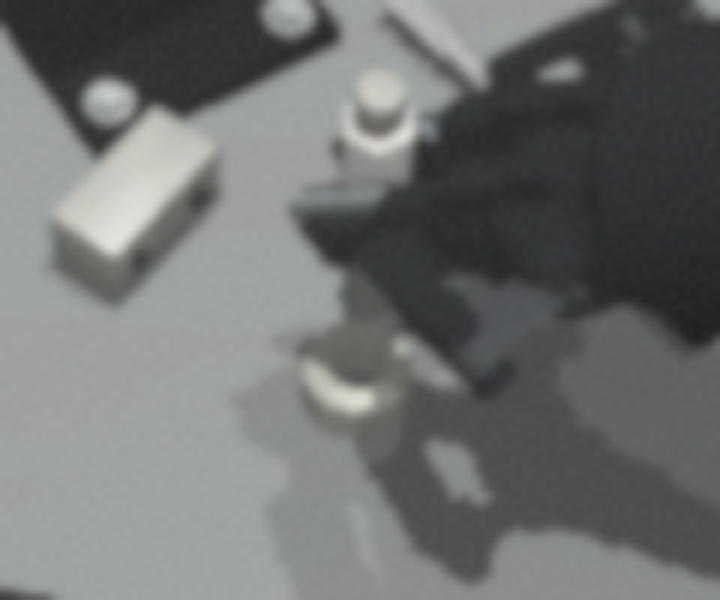

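The scene crop shows the no-go end at (380,95), the go end at (365,330) and the spacer at (350,375), so the gauge hangs over the ring with a gap. One last check is its tilt in the forward plane, from the no-go end's pixel in the wrist view.

```bash
python3 - <<'E'
from h import *
he=np.asarray(calibration("wrist")["hand_eye"]); a=np.radians(40)
h=np.array([np.cos(a),0,-np.sin(a)]); d0=np.array([np.sin(a),0,np.cos(a)])
for tilt in(-4,0,4):
    d=R.from_euler("y",tilt,degrees=True).apply(d0); hx=-.0125*h-.0122*d0
    print(tilt,"nogo",proj("wrist",he,hx-.044*d),"go",proj("wrist",he,hx+.058*d))
print(R.from_rotvec(ctrl.get_obs()["tool_rot"]).apply(d0))
im=cv2.imread("pics/wrist15.png"); cv2.imwrite("pics/w15c.png",cv2.resize(im[230:430,250:390],None,fx=4,fy=3,interpolation=cv2.INTER_CUBIC)[:600])
E
```

```text
-4 nogo [314.5519 259.4485] go [315.2589 365.7653]
0 nogo [314.534  268.0535] go [315.2631 358.2372]
4 nogo [314.5183 277.2937] go [315.2662 350.7483]
[ 0.0041 -0.0005 -1.    ]
```

View pics/w15c.png

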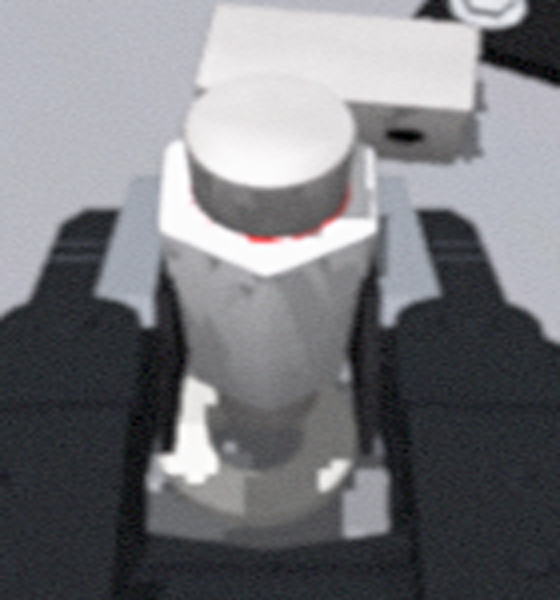

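```bash
python3 - <<'E'
from h import *
he=np.asarray(calibration("wrist")["hand_eye"]); a=np.radians(40)
h=np.array([np.cos(a),0,-np.sin(a)]); d0=np.array([np.sin(a),0,np.cos(a)]); y=np.array([0,1,0.])
t_=np.linspace(0,2*np.pi,90)
def box(c,n,r):
    e=np.cross(n,y); q=np.array([proj("wrist",he,c+r*(np.cos(t)*e+np.sin(t)*y)) for t in t_]); return np.r_[q[:,0].min(),q[:,0].max(),q[:,1].min(),q[:,1].max()].round(1)
print("obs nogo 296.8 338.8 255 292; go bottom ~366; spacer 288.8 338.8, bottom 405; hex near corner y ~321")
for tilt in(-2,0,2):
  for ax in(0,.003):
    d=R.from_euler("y",tilt,degrees=True).apply(d0); hx=-.0125*h-(.0122+ax)*d0
    print(tilt,ax,"nogo",box(hx-.044*d,d,.0065),"go",box(hx+.058*d,d,.007),"hextop",box(hx-.03*d,d,.0104))
M=T(); Rm=M[:3,:3]
for p in([.5105,.0582],[.5105+.003,.0582]):
  for z in(0,.016):
    c=Rm.T@(np.r_[p,z]-M[:3,3]); print("spacer",p,z,box(c,Rm.T@[0,0,1.],.016),"bore",box(c,Rm.T@[0,0,1.],.007))
E
```

```text
obs nogo 296.8 338.8 255 292; go bottom ~366; spacer 288.8 338.8, bottom 405; hex near corner y ~321
-2 0 nogo [293.1 335.9 246.1 282.6] go [302.5 328.1 349.3 375.3] hextop [283.8 345.6 259.5 314.4]
-2 0.003 nogo [292.6 336.4 240.8 277.8] go [302.3 328.2 347.7 374. ] hextop [283.1 346.2 255.1 310.9]
0 0 nogo [293.  336.1 249.8 287.6] go [302.5 328.  345.5 371.5] hextop [283.7 345.7 261.5 318. ]
0 0.003 nogo [292.4 336.6 244.6 283. ] go [302.4 328.1 343.9 370.2] hextop [283.  346.4 257.2 314.5]
2 0 nogo [292.8 336.3 253.7 292.8] go [302.6 327.9 341.8 367.7] hextop [283.5 345.8 263.6 321.5]
2 0.003 nogo [292.2 336.8 248.5 288.3] go [302.4 328.1 340.1 366.3] hextop [282.8 346.5 259.3 318.1]
spacer [0.5105, 0.0582] 0 [290.6 339.  354.7 405.7] bore [304.3 325.4 368.3 390.6]
spacer [0.5105, 0.0582] 0.016 [289.1 340.5 347.8 401.5] bore [303.5 326.  362.  385.5]
spacer [0.5135, 0.0582] 0 [290.8 338.9 350.3 400.6] bore [304.3 325.3 363.7 385.6]
spacer [0.5135, 0.0582] 0.016 [289.3 340.3 343.2 396.1] bore [303.6 325.9 357.2 380.3]
```

```bash
python3 - <<'E'
from h import *
im=cv2.imread("pics/wrist15.png",0).astype(float)
print("col profile",list(zip(range(335,412,2),im[335:412:2,308:322:1].mean(1).round().astype(int))))
for v in (345,355,360,364,368,372,378): print(v,im[v,284:346:2].astype(int))
E
```

```text
col profile [(335, np.int64(152)), (337, np.int64(150)), (339, np.int64(149)), (341, np.int64(144)), (343, np.int64(142)), (345, np.int64(141)), (347, np.int64(139)), (349, np.int64(136)), (351, np.int64(134)), (353, np.int64(130)), (355, np.int64(126)), (357, np.int64(123)), (359, np.int64(120)), (361, np.int64(118)), (363, np.int64(111)), (365, np.int64(103)), (367, np.int64(93)), (369, np.int64(91)), (371, np.int64(88)), (373, np.int64(84)), (375, np.int64(81)), (377, np.int64(84)), (379, np.int64(87)), (381, np.int64(88)), (383, np.int64(89)), (385, np.int64(98)), (387, np.int64(124)), (389, np.int64(125)), (391, np.int64(123)), (393, np.int64(123)), (395, np.int64(121)), (397, np.int64(121)), (399, np.int64(122)), (401, np.int64(114)), (403, np.int64(104)), (405, np.int64(92)), (407, np.int64(81)), (409, np.int64(81)), (411, np.int64(75))]
345 [ 35  26  23  35  37  16  51 111 114 119 115 129 140 139 145 146 141 138
 133 135 136 123 125 117 112 110  79  25  39  47  42]
355 [ 33  29  13  34  26  17 119 145 106 104 111 114 122 127 126 132 133 124
 121 115 112 115 114 109 111 118 152  51  35  50  33]
360 [ 30  23  17  27  27  46 199 230 231 225 126 105 109 113 123 122 122 116
 112 112 113 111  93 108 116 101  95  54  37  39  33]
364 [ 25  16  27  33  27  62 220 231 224 193 130  87  89 101 108 117 117 114
 106 102  91  84  96 116 112 114 106  62  28  40  39]
368 [ 19  24  12  25  28 101 227 230 214 111 104  94  90  90  91  92  94  99
  96  93  85  95 112 115 116 112 110  76  39  37  26]
372 [ 25  13  21  33  28 166 249 247 241 110  93  86  80  85  90  93  86  92
  90  82  91 106 111 110 114 113 117  97  39  41  36]
378 [ 18  20  58  55  40 205 249 247 248 190  89 142 141  79  80  78  83  81
  80  84  84 106 111 112 111 112 111 102  40  44 103]
```

```bash
python3 - <<'E'
from h import *
he=np.asarray(calibration("wrist")["hand_eye"]); a=np.radians(40)
h=np.array([np.cos(a),0,-np.sin(a)]); d=np.array([np.sin(a),0,np.cos(a)]); y=np.array([0,1,0.]); e=np.cross(d,y)
hx=-.0125*h-.0102*d
f=lambda s,r:[proj("wrist",he,hx+s*d+r*(np.cos(t)*e+np.sin(t)*y)).round(1) for t in np.linspace(0,2*np.pi,7)[:6]]
print("hex top",f(-.03,.0104));print("hex bottom",f(.03,.0104))
g=np.array([proj("wrist",he,hx+.058*d+.007*(np.cos(t)*e+np.sin(t)*y)) for t in np.linspace(0,6.28,60)]); print("go end y",g[:,1].min(),g[:,1].max(),"x",g[:,0].min(),g[:,0].max())
g=np.array([proj("wrist",he,hx+.03*d+.007*(np.cos(t)*e+np.sin(t)*y)) for t in np.linspace(0,6.28,60)]); print("go start y",g[:,1].min(),g[:,1].max())
E
```

```text
hex top [array([314.7, 320.2]), array([341.8, 305.2]), array([340.6, 277.3]), array([314.8, 264.3]), array([288.9, 277.3]), array([287.6, 305.2])]
hex bottom [array([315.1, 366.1]), array([334. , 354.8]), array([333.3, 333.5]), array([315.2, 323.4]), array([297. , 333.5]), array([296.3, 354.9])]
go end y 346.58129289429434 372.3496138188982 x 302.67412225957133 327.86862346157943
go start y 329.996120041023 358.6859398215507
```

The hexagon's lower corner is at row 366, as predicted, and its upper corner at 321.7 against 320.2. That puts the gauge within about 0.5° of upright, roughly 1 mm forward of centre. I'll trim this out.

>>> arm_command:
  plan:
    - [[-0.0006,0,0.0006,0,-0.5,0,0.005],[0,0,0,0,0,0,0.005],[0,0,0,0,0,0,0.005],[0,0,0,0,0,0,0.005]]

```text
t: 33.0
tool_pos: [0.5232, 0.0578, 0.0924]
tool_rot: [2.949, -0.001, -1.083]
contact_force: [0.3, -0.4, -1.6]
opening: 0.0169
```

```bash
python3 - <<'E'
from ik import *
log(); togo([.523,.0582,.091],final(40,0))
for c in ("top","wrist"):
    im,M=snap(c); pts(c,M,["hex_mid","go_tip","spacer","screwdriver","lid_tab"])
o=ctrl.get_obs(); print(o["tool_pos"],o["dq"]); 
print(finish_job())
E
```

```text
t 33.0 pos [0.5232 0.0578 0.0924] q [-0.0524 -0.521   2.5089  0.1379  0.2898  1.4046] F [ 0.2898 -0.3881 -1.5963] open 0.016919090891829983
togo mm [ 0.7698 -0.3526  1.166 ] deg [ 0.0042  0.3169 -0.0383]
top hex_mid 0.62 [0.5112 0.0562 0.1056]
top go_tip 0.66 [ 0.5686 -0.0676  0.013 ]
top spacer 0.61 [0.508  0.057  0.0038]
top screwdriver 0.97 [ 0.4972 -0.0428  0.0008]
top lid_tab 0.78 [0.6769 0.2849 0.1578]
wrist hex_mid 0.7 [ 0.5687 -0.0695  0.0085]
wrist go_tip 0.68 [0.5124 0.0587 0.0494]
wrist spacer 0.7 [0.5091 0.0588 0.0472]
wrist screwdriver 0.71 [ 0.4978 -0.0402 -0.0004]
wrist lid_tab none
[0.5231 0.0579 0.0922] [ 0.0014  0.0011  0.      0.0014 -0.0008  0.0009]
the job is handed in; nothing more can be done
None
```

I did the job in the order asked and handed it in at about 33 s of the 64 s allowed. No result was reported back.

- **Lid:** I prised it up with the blade in the slot and swung it back to its stop. The last check still had the tab at about z 158 mm, which is close to fully back.
- **Screwdriver:** it lies on the worktop at its original place, within about 5 mm.
- **Gauge:** I drew it out and turned it with the go end down. The gripper holds it about 30 mm above the spacer's bore. The last estimates put it about 1 mm off centre and within about 0.5° of upright. The wrist force read only about 1.6 N, mostly the held gauge's weight.
- **Bystanders:** nothing was meant to touch the spacer, ring or block. The spacer was re-checked up to hand-in and hadn't moved. The ring and block looked in place in the pictures I viewed, but I did not measure them again at the end.

**Disagreements and slips:**
- **Detector misses:** a few late reports were plainly wrong. The top camera's last go-tip mark and the wrist camera's last hex mark both fell on the screwdriver tip. The wrist camera's last spacer height (47 mm) was impossible. I relied on the arm's position readings and on pixel positions in the wrist picture instead.
- **Spacer position:** the cameras differed by about 2–3 mm, so I used a middle value that the wrist view supported.
- **Touch while aligning:** lining up for the slot, I dipped about 7 mm low and felt about 18 N upward, probably from the spanner lying underneath. I raised the arm and checked the blade height again before going in.

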